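# Tighten the lane clamp of the sloping tin rack

### The arm

A 6-joint arm with a two-finger parallel gripper is mounted at the origin on the work surface. World frame = base frame: x ahead of the robot, y to its left, z up, the work surface at z = 0. Lengths are in m, angles in rad, forces in N, time in s.
With the tool pointing down it reaches from about 0.35 to 0.975 m from the base axis. Payload 4.9 kg.
Tool frame: the origin (TCP) lies at the very end of the fingers, on their centre line; the grasp point (between the pads) lies 19 mm behind it; z points along the fingers, y is the line along which they close (so a half turn about z gives the same grasp; the last joint's range is limited). The gripper opens to 85 mm and grips with 20 to 120 N. Pads are 22 mm wide; open, the fingers measure 114 mm over their backs; the gripper's body (76 mm by 85 mm) begins 54 mm behind the grasp point. The pads swing forward as they close: fully open they stand 13 mm farther back than shut.
Start: joints at [1.004, 0.053, 1.613, -0, 1.476, -0.119], TCP at [0.271, 0.563, 0.231] pointing down, gripper open.
Joint ranges: [-3.01, 3.01], [-1.01, 2.22], [0.06, 2.58], [-1.02, 4.17], [0.09, 2.62], [-3.14, 3.14]. Speed limits (rad/s): [2.57, 2.57, 3.14, 3.14, 3.14, 3.14].

### API

Orientations are given as a rotation vector (axis times angle).
In Python, from station import ctrl gives the robot as it stands. The module is installed in compiled form; this text tells all that it offers.
- The arm moves only by the tool jog_arm, never from a script. Its argument "steps" is a list of rows, each an object with "delta_rot": the turn, a rotation vector about the tool's x, y, z in degrees, a list of three; "linear": the shift along the tool's x, y, z in m, a list of three; "grip": the finger opening in m, from 0 to 0.0854. In form: [{"delta_rot": [rx, ry, rz], "linear": [x, y, z], "grip": grip}, ...]. A call has 1 to 10 rows; each row shifts and turns the commanded pose from where the row before left it, along the tool's axes as they then stand; what a row does not reach is not made up. A row lasts 1/10 s, in which the tool goes at most 50 mm and 8.59 degrees, less where a joint would pass 70% of its speed; a pose out of reach is approached as far as the arm can. A call with a gripper value outside its range is refused whole. The fingers move at their own pace and stop on an object; "newtons" is the grip in N (left out, the last holds). Time passes only in rows, so rows that do not move let the fingers close. It gives the time, the measured TCP pose, the force, the opening and the grip force at its end, in the units of the state.
- ctrl.get_obs(): the state, without advancing time (a new reading comes with each control period).
- ctrl.get_image(name): name is "scene" or "top" or "wrist"; returns (picture, depth): 384x512x3 uint8, red, green, blue; 384x512 float32, m along the optical axis (not along the pixel's ray), 0 where there is no reading.
- ctrl.camera_info(name): a dict with "camera_matrix" (3x3 intrinsics, pixels), "R" (3x3) and "t" (3): a world point X has camera coordinates R X + t; the wrist camera has in their place "T_tool_cam" (4x4, takes a point from camera to tool coordinates, whose origin is the TCP and whose axes are the flange's). Camera axes: x right, y down, z forward; pixel columns grow to the right and rows downward; lengths in m; the calibration is good to about 2 mm. A picture is of the moment at which its call begins: read the wrist's pose just before it. camera_info takes no time and is no camera call.
- ctrl.finish_job(): hands the job in; it is judged then, once.
The state is a dict: "t": time; "q": joint angles; "dq": joint speeds; "effort": joint torques, N m; "tool_pos": TCP position; "tool_rot": TCP orientation; "contact_force": force on the tool from outside, world axes, zero at the start; "wrist_torque": the same for the moment, N m; "opening": finger opening in m; "grip_force": force on a finger pad.
Only numpy, scipy, OpenCV 4.12 (cv2) and the standard library are available. Lean on these libraries where they do the work, as an engineer would, in place of code of your own. Each camera call takes 0.05 s, during which the arm holds its last target. There are 200 camera calls.

### The job

The lane guide of the sloping tin rack has worked loose. Take the big square-handled hex key from the wooden block, feel for the sunk hex socket in the slot of the rack's clamp, screw it clockwise until it is fully tight against its stop, then put the key back upright in the hole it came from. Leave the small key, the tin, the cup stack and the jug where they stand.

Things in the scene. Friction and masses are not known exactly. Their poses are not given: they have to be found in the camera images.
- clamp: Aluminium clamp block low on the sloping rack, 70 mm up the slope (x), 90 mm across (y), 28 mm high off the deck. Origin: centre of its slot's mouth, on the block's face. z points straight off the face, 30 degrees from vertical, leaning to the robot side; x up the slope; y level, along the slot. Slot: 25 mm wide (x), 48 mm long (y), flat floor 10 mm below the face.
- slot_floor (a point): Centre of the slot's floor, 10 mm under the clamp's origin, axes as the clamp's. Flush in the floor sits a steel screw head 25 mm across, centred in x but anywhere within 11 mm of this point along y: not measured, it must be felt for. Its hex socket is 15 mm across flats, 16 mm deep (bottom 26 mm below the face), no lead-in.
- rack: White sloping tin rack, fixed, climbing at 30 degrees away from the robot. Origin on the table, 100 mm straight below the clamp's origin, z up. Fixed tins lie up-slope of the clamp, nearest edge 45 mm from the slot's centre, tops 38 mm above the clamp's face plane; a lane guide between them starts 38 mm up-slope, 12 mm above it; side walls 125 mm to either side, 11 mm above it.
- screw (a joint): Turn of the socket screw in rad; grows as it is turned clockwise seen from outside (looking into the socket). Starts between 1.6 and 2.6; a hard stop, fully tight, is at 5.0. It stays where it is left; turning takes about 0.12 N m. Two of the socket's flats face along the clamp's x axis when it reads 0 (and again every 1.047 rad).
- key: Big hex key, loose, about 150 g, upright in one of the block's two holes, its handle resting on the block. Origin: centre of its lower tip, z up to the handle. Hex shaft 14 mm across flats from 4 to 85 mm (tip below tapers to 9 mm); black square handle 30 x 30 mm from 85 to 135 mm. Shaft flats and handle faces look along x. Pushed home in the socket, it stays there leaning when let go.
- key_tip (a point): Centre of the big key's lower tip (same as its origin).
- block: Fixed wooden key block 65 (x) x 190 (y) x 95 mm high; origin at the centre of its underside, z up. Two upright square holes 22 mm wide, 90 mm deep, at y = +55 and -55 mm; a key stands in each, either way round.
- small_key: Small hex key, loose, in the other hole: thin 8 mm hex shaft, black round handle 31 mm across, from 85 to 119 mm above its origin at the lower tip. Leave alone.
- tin: Paper-labelled food tin, 66 mm across, 100 mm high, loose; origin at the centre of its underside. Leave alone.
- cups: Stack of paper cups, 77 mm across, 150 mm high, loose; origin at the centre of its underside. Leave alone.
- jug: White drinks jug, 124 mm across, 202 mm high, handle reaching 95 mm out along its y, loose; origin at the centre of its underside. Leave alone.
Not all that is in view belongs to the job. What is shaped like the key but orange or purple is not meant.

How it is judged:
On the way, in this order (a step that is already met when the one before it is completed fails the run):
1. the big key is down in the socket, its tip at least 20 mm below the clamp's face (z of key_tip in the frame of clamp between -0.035 and -0.02 m and x of key_tip in the frame of clamp between -0.006 and 0.006 m and y of key_tip in the frame of clamp between -0.02 and 0.02 m), for 0.2 s.
2. the screw is tight, turned to within 0.15 rad of its stop with the key still in the socket (value of joint screw above 4.85 rad and z of key_tip in the frame of clamp below -0.018 m), for 0.1 s.
At the end, for the whole second after the job is handed in: The screw is within 0.15 rad of its stop (reads above 4.85), and the big key stands upright (within 0.1 rad), at rest, back in the hole it came from, within 10 mm of where it stood at the start (value of joint screw above 4.85 rad and distance of key from where it was at the start of the episode below 0.01 m and angle between key's own z axis and vertical below 0.1 rad and linear speed of key below 0.02 m/s); the robot touches nothing.
It fails at once if the small key is disturbed (more than 15 mm) (distance of small_key from where it was at the start of the episode above 0.015 m).
It fails at once if the tin, the cup stack or the jug is shifted by more than 30 mm (distance of any of tin, cups, jug from where it was at the start of the episode above 0.03 m).
It also fails if it takes over 72 s, if anything falls off the work surface, if the arm or the gripper's body presses on something with over 40 N, if the wrist force passes 120 N, or if a joint passes its speed limit or range.

## Working session

There is one attempt and no reset: what is moved stays moved. The work goes in short steps, Python scripts to look and compute and a tool call to move; the robot and the scene stay as the last step left them, time stands still between calls to the robot, and variables do not carry over. Pictures are saved under pics/ and viewed, at most 10 in all, crops included, and the job is handed in when it is done.

Besides the shell and the picture viewer there is one more tool, called after ">>>" by a JSON object that holds its "api" and its "payload". jog_arm: Moves the arm, as the interface text tells. Its arguments: {"type":"object","properties":{"steps":{"type":"array"},"newtons":{"type":"number"}},"required":["steps"]}

```bash
mkdir -p pics
cat > h.py <<'E'
import numpy as np, cv2
from scipy.spatial.transform import Rotation as Ro
from station import ctrl
def cam(n):
    c=ctrl.camera_info(n); K=np.array(c["camera_matrix"])
    if "R" in c: R=np.array(c["R"]);t=np.array(c["t"]); return K,R.T,-R.T@t
    o=ctrl.get_obs(); T=np.eye(4);T[:3,:3]=Ro.from_rotvec(o["tool_rot"]).as_matrix();T[:3,3]=o["tool_pos"]
    W=T@np.array(c["T_tool_cam"]); return K,W[:3,:3],W[:3,3]
def ray(C,u,v):
    K,R,p=C; return R@np.linalg.solve(K,[u,v,1.]),p
def onz(C,u,v,z):
    d,p=ray(C,u,v); return p+d*(z-p[2])/d[2]
def cloud(C,D):
    K,R,p=C; v,u=np.indices(D.shape); P=np.stack([(u-K[0,2])/K[0,0],(v-K[1,2])/K[1,1],np.ones(D.shape)],-1)*D[...,None]
    return P@R.T+p
def save(n,im): cv2.imwrite("pics/"+n+".png",im[...,::-1])
E
python3 - <<'E'
from h import *
ims=[]
for n in("scene","top"):
    C=cam(n);im,d=ctrl.get_image(n);np.savez(n,im=im,d=d);ims.append(im);print(n,C[2],C[1][:,2])
    save(n,cv2.resize(im,(784,588)))
print(ctrl.get_obs())
E
```

```text
scene [ 1.01415734 -0.23397025  0.80809234] [-0.52882977  0.18347365 -0.82865945]
top [ 0.39457006 -0.10407877  0.91945402] [ 0.21432416  0.01284783 -0.97667809]
{'t': 0.1, 'q': array([ 1.00401106e+00,  5.33237291e-02,  1.61416266e+00, -5.98461392e-06,
        1.47600241e+00, -1.19019998e-01]), 'dq': array([-6.32784739e-05, -1.01232778e-03, -3.24015395e-03,  2.25706804e-04,
       -1.41956598e-03, -4.55576879e-04]), 'effort': array([ 8.39640711e-05, -3.94899917e+01, -3.71363854e+01, -1.14171733e-04,
        3.93843060e-03,  7.46400872e-06]), 'tool_pos': array([0.27030087, 0.56289777, 0.23016201]), 'tool_rot': array([-6.97345592e-01, -3.06257010e+00,  2.80763284e-03]), 'contact_force': array([-0.33780447, -0.50411987, -0.13693441]), 'wrist_torque': array([0.02165408, 0.01921728, 0.01510867]), 'grip_force': 0.0, 'opening': 0.08543243248302276}
```

View pics/scene.png

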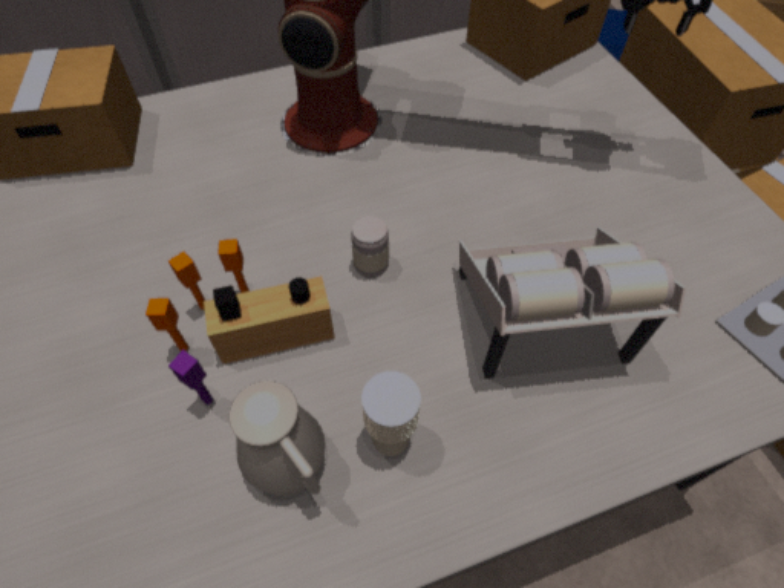

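View pics/top.png

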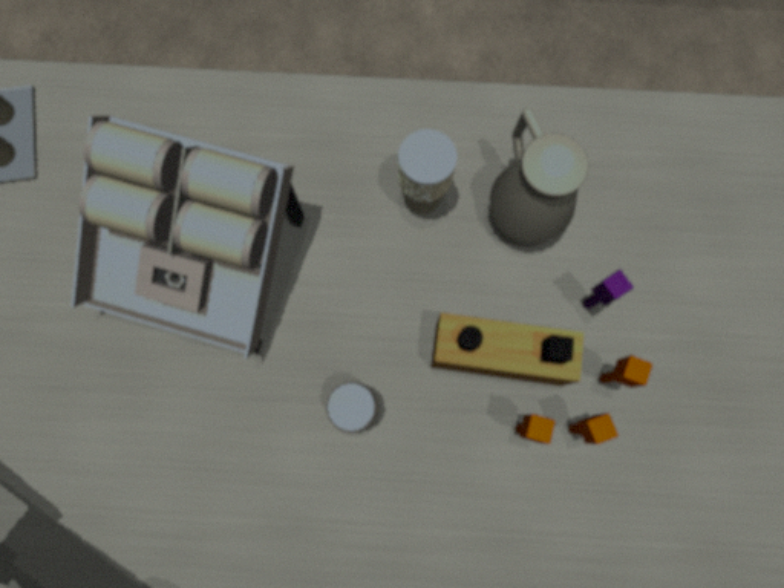

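The scene view shows the block at (265,320), with the square black handle at (227,303) and the small round one at (299,290). Three orange keys and one purple key stand near the handle's end.
The top view shows the same: square handle at (557,348), round handle at (469,337), clamp at (173,280) with its slot and screw head, tin at (351,407), cups at (427,165) and jug at (540,190).

Two things are candidates for the big key: the black square handle at (557,348), and the orange or purple ones at (538,428), (597,428), (633,370) and (612,288). The black square one in the block is the one meant. I'll confirm it in a crop and measure.

Run:
```python
from h import *
z=np.load("top.npz");im=z["im"];d=z["d"];C=cam("top");P=cloud(C,d)
hsv=cv2.cvtColor(im,cv2.COLOR_RGB2HSV)
s=512/784
def big(m): 
    cs,_=cv2.findContours(m.astype(np.uint8),0,2); return sorted(cs,key=cv2.contourArea,reverse=True)
blk=(hsv[...,2]<45)&(P[...,2]>.08)&(P[...,2]<.2); blk[:200]=0;blk[:, :260]=0;blk[260:]=0
for c in big(blk)[:3]:
    m=np.zeros(blk.shape,np.uint8);cv2.drawContours(m,[c],-1,1,-1);m=m>0
    q=P[m];zt=np.median(q[:,2]);(u,v),wh,a=cv2.minAreaRect(c)
    print("black",cv2.contourArea(c),u,v,wh,a,"z",zt,q[:,2].max(),"xy",onz(C,u,v,zt))
    top=q[abs(q[:,2]-np.percentile(q[:,2],80))<.006]
    print("  top xy rect",cv2.minAreaRect(top[:,:2].astype(np.float32)*1000),len(top),top[:,2].mean())
wood=(hsv[...,0]>12)&(hsv[...,0]<32)&(hsv[...,1]>90)&(abs(P[...,2]-.095)<.012); wood[:200]=0
q=P[wood];print("block",cv2.minAreaRect(q[:,:2].astype(np.float32)*1000),np.median(q[:,2]))
for nm,lo,hi in(("orange",3,12),("purple",130,160)):
    m=(hsv[...,0]>=lo)&(hsv[...,0]<=hi)&(hsv[...,1]>150)
    for c in big(m)[:4]:
        if cv2.contourArea(c)<40: continue
        mm=np.zeros(m.shape,np.uint8);cv2.drawContours(mm,[c],-1,1,-1);q=P[mm>0]
        print(nm,q.mean(0).round(3),q.max(0).round(3))
# clamp
K,R,p=C
crop=P[155:208,85:142]; 
for (u,v) in[(150,260),(200,270),(145,295),(195,303),(176,279),(160,278),(187,281)]:
    print((u,v),P[int(v*s),int(u*s)].round(4))
a=cv2.resize(im[190:300,270:440],(765,495),interpolation=cv2.INTER_CUBIC)
save("c1",a)
b=cv2.resize(im[140:220,75:150],(600,600),interpolation=cv2.INTER_CUBIC);save("c2",b)
```

```text
black 267.5 363.5 228.0 (16.0, 19.0) 90.0 z 0.14338426895765044 0.14741537571045438 xy [ 0.50220789 -0.30122272  0.14338427]
  top xy rect ((504.0489196777344, -304.66290283203125), (27.761613845825195, 26.409528732299805), 83.82150268554688) 213 0.1441011792239814
black 152.5 306.0 221.0 (14.0, 14.0) 90.0 z 0.12816567563486275 0.13144869974270523 xy [ 0.51202322 -0.19436963  0.12816568]
  top xy rect ((513.2337646484375, -195.37957763671875), (25.54928207397461, 25.27132225036621), 1.7928130626678467) 157 0.12831043297175937
block ((465.98876953125, -276.7698974609375), (248.8421630859375, 146.1881103515625), 84.66177368164062) 0.0943529511319452
orange [ 0.481 -0.392  0.094] [ 0.498 -0.385  0.132]
orange [ 0.407 -0.347  0.087] [ 0.418 -0.34   0.125]
purple [ 0.587 -0.376  0.12 ] [ 0.607 -0.104  0.919]
(150, 260) [0.5987 0.2303 0.1097]
(200, 270) [0.5869 0.1606 0.1127]
(145, 295) [0.556  0.2407 0.0833]
(195, 303) [0.5481 0.1694 0.0888]
(176, 279) [0.5809 0.2046 0.0763]
(160, 278) [0.5794 0.2214 0.0878]
(187, 281) [0.5739 0.1786 0.1023]
```

View pics/c1.png

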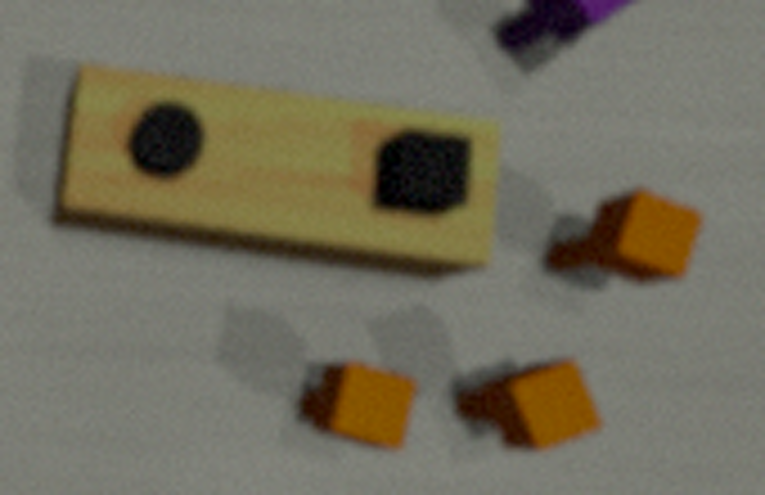

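View pics/c2.png

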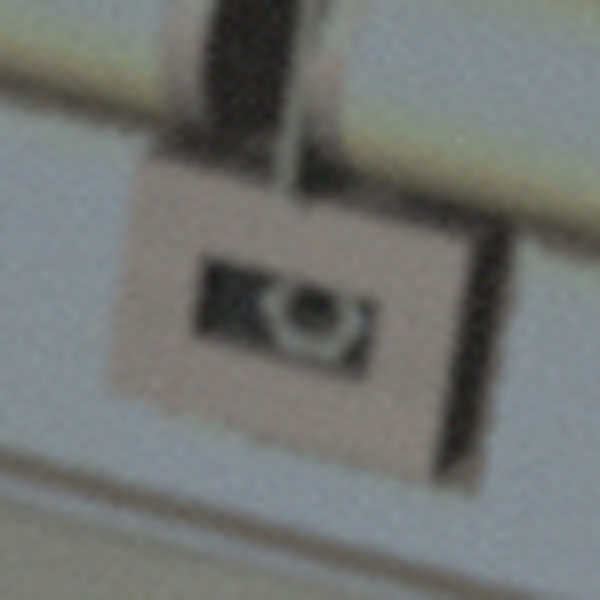

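The crop confirms the black square handle at the right-hand hole of the block; the other hole holds the round small key. The clamp crop shows the slot (195–378, 258–380) and the screw head at (312,315), off-centre towards world −y.

```bash
cat >> h.py <<'E'
def clampR(psi): # clamp axes; psi yaw of rack
    return (Ro.from_euler('z',psi,degrees=True)*Ro.from_euler('y',-30,degrees=True)).as_matrix()
def onplane(C,u,v,o,n):
    d,p=ray(C,u,v); return p+d*(np.dot(o-p,n)/np.dot(d,n))
def jog(goalR,goalp,n=None): # total move in current tool axes
    o=ctrl.get_obs();R0=Ro.from_rotvec(o["tool_rot"]).as_matrix()
    dr=Ro.from_matrix(R0.T@goalR).as_rotvec(degrees=True);dl=R0.T@(goalp-o["tool_pos"])
    N=n or int(np.ceil(max(np.linalg.norm(dr)/8,np.linalg.norm(dl)/.045)))
    # rotation about a constant tool axis; linear per row in turning axes
    st=Ro.from_rotvec(dr/N,degrees=True).as_matrix();rows=[]
    w=(goalp-o["tool_pos"])/N
    R=R0
    for i in range(N):
        rows.append((R.T@w).round(4));R=R@st
    print("N",N,"rot/row",(dr/N).round(2),"tot",dr.round(1),dl.round(4));print(np.array(rows).tolist())
E
python3 - <<'E'
from h import *
C=cam("top");f=lambda u,v:(75+(u+.5)/8-.5,140+(v+.5)/8-.5)
c=onz(C,*f(286,318),.1);print("clamp origin",c)
t=[onz(C,*f(*q),.1175) for q in((148,155),(470,238))];b=[onz(C,*f(*q),.0825) for q in((437,475),(110,388))]
for a,e in((t[1],t[0]),(b[0],b[1])): w=e-a;print(w,np.linalg.norm(w),np.degrees(np.arctan2(-w[0],w[1])))
print("mean corners",np.mean(t+b,0))
z=np.load("scene.npz")
im=z["im"];d=z["d"];P=cloud(cam("scene"),d)
hsv=cv2.cvtColor(im,cv2.COLOR_RGB2HSV)
for n in("scene","top"):
    z=np.load(n+".npz");P=cloud(cam(n),z["d"]);hsv=cv2.cvtColor(z["im"],cv2.COLOR_RGB2HSV)
    m=(hsv[...,2]<45)&(P[...,2]>.135)&(P[...,2]<.155)&(abs(P[...,0]-.5)<.06)&(abs(P[...,1]+.3)<.06)
    print(n,m.sum(),cv2.minAreaRect(P[m][:,:2].astype(np.float32)*1000))
    m=(hsv[...,0]>12)&(hsv[...,0]<32)&(hsv[...,1]>90)&(abs(P[...,2]-.095)<.006)&(abs(P[...,0]-.51)<.07)&(abs(P[...,1]+.25)<.12)
    print(n,m.sum(),cv2.minAreaRect(P[m][:,:2].astype(np.float32)*1000))
E
```

```text
clamp origin [0.58087732 0.20416451 0.1       ]
[0.01732944 0.08388207 0.        ] 0.08565343276181372 -11.672683137310097
[0.0184296  0.08761497 0.        ] 0.08953230235764069 -11.878851722868458
mean corners [0.581603   0.20309189 0.1       ]
scene 154 ((508.40252685546875, -306.3687744140625), (27.93999671936035, 29.11186981201172), 85.32978820800781)
scene 1471 ((512.340087890625, -252.92147827148438), (189.085205078125, 67.74455261230469), 84.95996856689453)
top 226 ((504.04217529296875, -304.66217041015625), (27.761613845825195, 26.423072814941406), 83.82150268554688)
top 2369 ((509.859619140625, -251.15728759765625), (189.4652557373047, 63.65966033935547), 84.90843200683594)
```

Run:
```python
from h import *
print(ctrl.camera_info("wrist")["T_tool_cam"])
Rc=clampR(-11.8);c=np.array([.581,.2035,.1])
jog(np.column_stack([Rc[:,1],Rc[:,0],-Rc[:,2]]),c+.18*Rc[:,2])
```

```text
[[ 4.23439962e-04 -9.50635181e-01 -3.10310448e-01  8.05029990e-02]
 [ 9.99999641e-01  1.74888438e-04  8.28798095e-04 -6.73682709e-04]
 [-7.33614917e-04 -3.10310687e-01  9.50634914e-01 -1.41052925e-01]
 [ 0.00000000e+00  0.00000000e+00  0.00000000e+00  1.00000000e+00]]
N 11 rot/row [-2.32 -1.8   6.76] tot [-25.5 -19.8  74.3] [-0.3483 -0.211  -0.0254]
[[-0.0317, -0.0192, -0.0023], [-0.0338, -0.0152, -0.002], [-0.0354, -0.0111, -0.0014], [-0.0365, -0.0068, -0.0006], [-0.037, -0.0025, 0.0003], [-0.037, 0.0019, 0.0015], [-0.0365, 0.0061, 0.0028], [-0.0354, 0.0102, 0.0043], [-0.0338, 0.0141, 0.0058], [-0.0317, 0.0177, 0.0075], [-0.0292, 0.021, 0.0093]]
```

>>> {"api": "jog_arm", "payload": {"steps": [{"delta_rot": [-2.3, -1.8, 6.8], "linear": [-0.032, -0.019, -0.002], "grip": 0.085}, {"delta_rot": [-2.3, -1.8, 6.8], "linear": [-0.034, -0.015, -0.002], "grip": 0.085}, {"delta_rot": [-2.3, -1.8, 6.8], "linear": [-0.035, -0.011, -0.001], "grip": 0.085}, {"delta_rot": [-2.3, -1.8, 6.8], "linear": [-0.036, -0.007, -0.001], "grip": 0.085}, {"delta_rot": [-2.3, -1.8, 6.8], "linear": [-0.037, -0.002, 0], "grip": 0.085}, {"delta_rot": [-2.3, -1.8, 6.8], "linear": [-0.037, 0.002, 0.001], "grip": 0.085}, {"delta_rot": [-2.3, -1.8, 6.8], "linear": [-0.036, 0.006, 0.003], "grip": 0.085}, {"delta_rot": [-2.3, -1.8, 6.8], "linear": [-0.035, 0.01, 0.004], "grip": 0.085}, {"delta_rot": [-2.3, -1.8, 6.8], "linear": [-0.034, 0.014, 0.006], "grip": 0.085}, {"delta_rot": [-2.3, -1.8, 6.8], "linear": [-0.032, 0.018, 0.008], "grip": 0.085}]}}

```text
t: 1.1
tool_pos: [0.4722, 0.2523, 0.2537]
tool_rot: [2.024, 1.843, 0.423]
contact_force: [0.1, 0.2, 0.9]
opening: 0.085
grip_force: 0.0
```

>>> {"api": "jog_arm", "payload": {"steps": [{"delta_rot": [-2.3, -1.8, 6.8], "linear": [-0.03, 0.021, 0.009], "grip": 0.085}, {"delta_rot": [0, 0, 0], "linear": [0, 0, 0], "grip": 0.085}, {"delta_rot": [0, 0, 0], "linear": [0, 0, 0], "grip": 0.085}]}}

```text
t: 1.4
tool_pos: [0.4916, 0.2213, 0.256]
tool_rot: [2.105, 1.695, 0.453]
contact_force: [-0.0, 0.5, -0.7]
opening: 0.0846
grip_force: 0.0
```

Run:
```python
from h import *
Rc=clampR(-11.8);c=np.array([.581,.2035,.1])
jog(np.column_stack([Rc[:,1],Rc[:,0],-Rc[:,2]]),c+.18*Rc[:,2])
C=cam("wrist");o=ctrl.get_obs();print(o["q"],o["contact_force"])
im,d=ctrl.get_image("wrist");np.savez("w1",im=im,d=d,K=C[0],R=C[1],p=C[2])
p=C[0]@C[1].T@(c-C[2]);print(p[:2]/p[2],p[2])
save("w1",cv2.resize(im,(800,600)))
```

```text
N 1 rot/row [-0.24  0.15 -0.49] tot [-0.2  0.1 -0.5] [0.0008 0.0009 0.0006]
[[0.0008, 0.0009, 0.0006]]
[ 0.44166684 -0.42300223  2.0473426  -0.34237672  1.11495502  0.74570086] [-0.04671759  0.50682005 -0.70882717]
[259.21433835 166.46370703] 0.33058967526921373
```

View pics/w1.png

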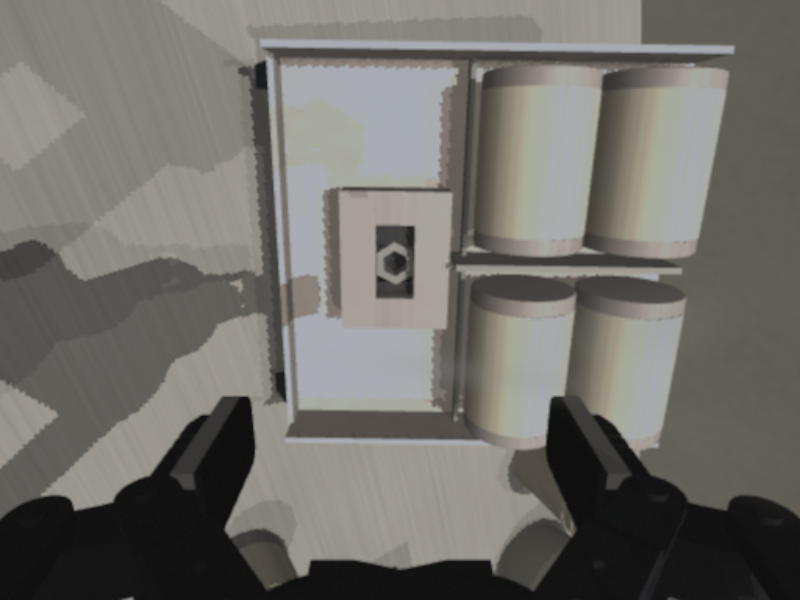

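The wrist view shows the clamp face at (340–450, 188–328), its slot at (377–415, 226–298) and the hex socket at (395,263). I'll enlarge that and measure it.

Run:
```python
from h import *
z=np.load("w1.npz");im=z["im"]
a=cv2.resize(im[135:200,230:280],(600,780)[::1],interpolation=cv2.INTER_CUBIC)
a=cv2.resize(im[138:198,230:280],(500,600),interpolation=cv2.INTER_CUBIC);save("w1c",a)
```

```text
(no output)
```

View pics/w1c.png

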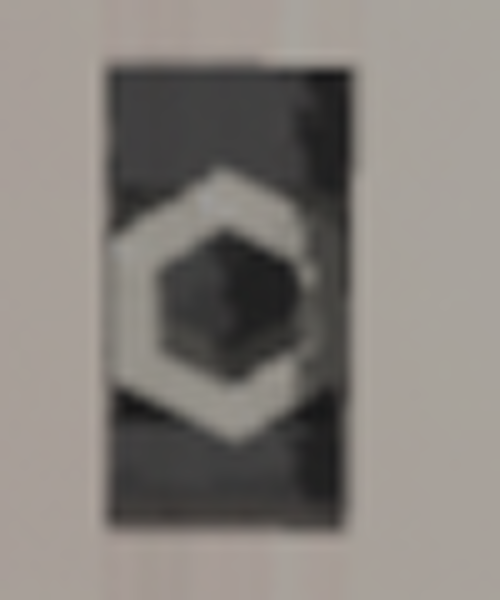

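Run:
```python
from h import *
z=np.load("w1.npz");C=(z["K"],z["R"],z["p"]);f=lambda u,v:(230+(u+.5)/10-.5,138+(v+.5)/10-.5)
Rc=clampR(-11.8);n=Rc[:,2];c0=np.array([.581,.2035,.1])
pts=[onplane(C,*f(*q),c0,n) for q in((107,67),(353,67),(345,527),(107,525))]
L=[(Rc.T@(p-c0)*1000).round(1) for p in pts];print("mouth",L)
c=np.mean(pts,0);print("centre",c)
w=pts[0]-pts[3];w2=pts[1]-pts[2];print([np.degrees(np.arctan2(-(Rc.T@w)[0],(Rc.T@w)[1])) for w in(w,w2)])
# face outline in view (16/10 = 1.5625 scale)
g=lambda u,v:((u+.5)/1.5625-.5,(v+.5)/1.5625-.5)
print("face",[(Rc.T@(onplane(C,*g(*q),c0,n)-c0)*1000).round(1)[:2] for q in((340,189),(451,192),(446,327),(342,327))])
for nm,V in(("hole",((228,228),(160,268),(160,352),(235,385),(300,350),(300,265))),("ring",((229,165),(115,235),(115,385),(237,443)))):
    Q=np.array([Rc.T@(onplane(C,*f(*q),c0-.01*n,n)-c0)*1000 for q in V]);print(nm,Q.round(1)[:,:2].tolist(),Q.mean(0).round(1))
    w=Q[0]-Q[3];print(np.degrees(np.arctan2(-w[0],w[1])),np.degrees(np.arctan2(-(Q[1]-Q[2])[0],(Q[1]-Q[2])[1])))
```

```text
mouth [array([-18.6,  22.6,   0. ]), array([ 5.7, 22.5,  0. ]), array([  4.9, -25.2,   0. ]), array([-19.7, -24.8,   0. ])]
centre [0.5748603  0.20351009 0.09652896]
[np.float64(-1.3505916921505332), np.float64(-0.9985414580306989)]
face [array([-40.1,  45.6]), array([28.5, 43.2]), array([ 27.1, -46.2]), array([-42.9, -45.8])]
hole [[-7.0, 4.1], [-14.1, -0.1], [-14.3, -9.1], [-6.5, -12.7], [0.3, -9.0], [0.4, 0.1]] [ -6.9  -4.4 -10. ]
1.8131302529561815 -1.0610281953824978
ring [[-6.8, 10.7], [-18.7, 3.4], [-19.1, -12.6], [-6.4, -19.1]] [-12.7  -4.4 -10. ]
0.9415896267737848 -1.3068836391541512
```

The c2 crop was scaled 7.5 vertically, not 8, so I'll correct that and intersect the two views.

Run:
```python
from h import *
C=cam("top");f=lambda u,v:(75+(u+.5)/8-.5,140+(v+.5)/7.5-.5)
print("top origin",onz(C,*f(286,318),.1))
t=[onz(C,*f(*q),.1175) for q in((148,155),(470,238))];b=[onz(C,*f(*q),.0825) for q in((437,475),(110,388))]
for a,e in((t[1],t[0]),(b[0],b[1])): w=e-a;print(np.linalg.norm(w),np.degrees(np.arctan2(-w[0],w[1])))
print("corners",np.mean(t+b,0))
z=np.load("w1.npz");W=(z["K"],z["R"],z["p"]);g=lambda u,v:(230+(u+.5)/10-.5,138+(v+.5)/10-.5)
d1,p1=ray(C,*f(286,318));d2,p2=ray(W,*g(228,296.5))
s=np.linalg.lstsq(np.column_stack([d1,-d2]),p2-p1,rcond=None)[0];print("tri",p1+s[0]*d1,p2+s[1]*d2)
print("wrist z=.1",onz(W,*g(228,296.5),.1))
c0=onz(W,*g(228,296.5),.1)
for psi in(-12.5,-13):
  Rc=clampR(psi);n=Rc[:,2]
  for nm,V in(("mouth",((107,67),(353,67),(345,527),(107,525))),("hole",((228,228),(160,268),(160,352),(235,385),(300,350),(300,265))),("ring",((229,165),(115,235),(115,385),(237,443)))):
    Q=np.array([Rc.T@(onplane(W,*g(*q),c0-(nm!="mouth")*.01*n,n)-c0)*1000 for q in V]);print(nm,Q.round(1)[:,:2].tolist(),Q.mean(0).round(1))
```

```text
top origin [0.57532796 0.20344745 0.1       ]
0.08605269138625765 -12.573281910910387
0.08986416575040666 -12.77488399411703
corners [0.57611454 0.20238972 0.1       ]
tri [0.57595133 0.204508   0.09717399] [0.57485658 0.20413104 0.09679104]
wrist z=.1 [0.57330351 0.20538145 0.1       ]
mouth [[-11.8, 22.9], [12.2, 23.0], [11.9, -24.1], [-12.4, -23.9]] [-0.  -0.5  0. ]
hole [[-0.1, 4.8], [-7.1, 0.6], [-7.2, -8.3], [0.6, -11.8], [7.3, -8.1], [7.2, 0.9]] [  0.1  -3.7 -10. ]
ring [[-0.0, 11.3], [-11.7, 4.0], [-11.9, -11.9], [0.8, -18.1]] [ -5.7  -3.7 -10. ]
mouth [[-11.9, 22.8], [12.0, 23.1], [12.1, -23.9], [-12.2, -24.0]] [-0.  -0.5  0. ]
hole [[-0.2, 4.8], [-7.1, 0.6], [-7.1, -8.3], [0.6, -11.8], [7.3, -7.9], [7.2, 1.0]] [  0.1  -3.6 -10. ]
ring [[-0.1, 11.3], [-11.7, 4.0], [-11.8, -11.9], [0.9, -18.0]] [ -5.7  -3.7 -10. ]
```

```bash
cat >> h.py <<'E'
def down(yaw): # tool down, tool y at yaw
    y=np.array([np.cos(np.radians(yaw)),np.sin(np.radians(yaw)),0]);z=np.array([0,0,-1.]);return np.column_stack([np.cross(y,z),y,z])
def jogz(goalR,goalp,turn): # two-part: tilt to goal axis, with a long turn 'turn' deg about tool z
    pass
E
python3 - <<'E'
from h import *
z=np.load("top.npz");P=cloud(cam("top"),z["d"])
q=P[85:170,310:390].reshape(-1,3);q=q[(q[:,2]>.06)&(q[:,0]>.5)];print("jug",q.min(0),q.max(0),np.median(q,0))
o=ctrl.get_obs();R0=Ro.from_rotvec(o["tool_rot"]).as_matrix()
jog(down(-95.5)@Ro.from_euler('z',180+158-0,degrees=True).as_matrix(),np.array([.505,-.305,.27]))
# first half: tilt up only keeping yaw-ish
y=R0[:,1];print("tool y yaw",np.degrees(np.arctan2(y[1],y[0])))
jog(down(-55),np.array([.47,.02,.30]))
E
```

```text
jug [ 0.66601172 -0.34498971  0.06002967] [ 0.80941107 -0.22653011  0.20543306] [ 0.70631735 -0.27430368  0.14918919]
N 12 rot/row [ 2.23 -1.33  4.98] tot [ 26.8 -16.   59.8] [-0.5121  0.1158  0.049 ]
[[-0.0427, 0.0096, 0.0041], [-0.0416, 0.0135, 0.0046], [-0.0401, 0.0172, 0.005], [-0.0383, 0.0208, 0.0051], [-0.0363, 0.0243, 0.0051], [-0.0339, 0.0275, 0.0049], [-0.0312, 0.0306, 0.0046], [-0.0284, 0.0333, 0.004], [-0.0253, 0.0358, 0.0033], [-0.022, 0.038, 0.0024], [-0.0186, 0.0398, 0.0014], [-0.015, 0.0413, 0.0002]]
tool y yaw -12.308861206338221
N 7 rot/row [ 4.05 -1.6   5.96] tot [ 28.3 -11.2  41.7] [-0.2018  0.0409 -0.0276]
[[-0.0288, 0.0058, -0.0039], [-0.0282, 0.0085, -0.0037], [-0.0273, 0.0112, -0.0036], [-0.0261, 0.0137, -0.0037], [-0.0246, 0.0161, -0.0041], [-0.023, 0.0182, -0.0046], [-0.0211, 0.0202, -0.0053]]
```

Run:
```python
from h import *
jog(down(84.5),np.array([.505,-.305,.27]),18)
```

```text
N 18 rot/row [ 1.24  1.39 -5.24] tot [ 22.4  25.  -94.4] [-0.5121  0.1158  0.049 ]
[[-0.0284, 0.0064, 0.0027], [-0.029, 0.0039, 0.0019], [-0.0292, 0.0012, 0.0012], [-0.0293, -0.0014, 0.0004], [-0.029, -0.0041, -0.0002], [-0.0285, -0.0067, -0.0008], [-0.0277, -0.0093, -0.0013], [-0.0267, -0.0119, -0.0017], [-0.0255, -0.0143, -0.0021], [-0.024, -0.0166, -0.0023], [-0.0223, -0.0188, -0.0025], [-0.0205, -0.0208, -0.0026], [-0.0184, -0.0226, -0.0026], [-0.0162, -0.0243, -0.0025], [-0.0139, -0.0257, -0.0023], [-0.0114, -0.0269, -0.0021], [-0.0088, -0.0279, -0.0017], [-0.0062, -0.0286, -0.0013]]
```

>>> {"api": "jog_arm", "payload": {"steps": [{"delta_rot": [1.24, 1.39, -5.24], "linear": [-0.028, 0.006, 0.003], "grip": 0.085}, {"delta_rot": [1.24, 1.39, -5.24], "linear": [-0.029, 0.004, 0.002], "grip": 0.085}, {"delta_rot": [1.24, 1.39, -5.24], "linear": [-0.029, 0.001, 0.001], "grip": 0.085}, {"delta_rot": [1.24, 1.39, -5.24], "linear": [-0.029, -0.001, 0], "grip": 0.085}, {"delta_rot": [1.24, 1.39, -5.24], "linear": [-0.029, -0.004, 0], "grip": 0.085}, {"delta_rot": [1.24, 1.39, -5.24], "linear": [-0.029, -0.007, -0.001], "grip": 0.085}, {"delta_rot": [1.24, 1.39, -5.24], "linear": [-0.028, -0.009, -0.001], "grip": 0.085}, {"delta_rot": [1.24, 1.39, -5.24], "linear": [-0.027, -0.012, -0.002], "grip": 0.085}, {"delta_rot": [1.24, 1.39, -5.24], "linear": [-0.026, -0.014, -0.002], "grip": 0.085}, {"delta_rot": [1.24, 1.39, -5.24], "linear": [-0.024, -0.017, -0.002], "grip": 0.085}]}}

```text
t: 2.45
tool_pos: [0.5, -0.0718, 0.2644]
tool_rot: [1.179, 2.687, 0.238]
contact_force: [-0.6, -0.1, 0.3]
opening: 0.0848
grip_force: 0.0
```

>>> {"api": "jog_arm", "payload": {"steps": [{"delta_rot": [1.24, 1.39, -5.24], "linear": [-0.022, -0.019, -0.002], "grip": 0.085}, {"delta_rot": [1.24, 1.39, -5.24], "linear": [-0.02, -0.021, -0.003], "grip": 0.085}, {"delta_rot": [1.24, 1.39, -5.24], "linear": [-0.018, -0.023, -0.003], "grip": 0.085}, {"delta_rot": [1.24, 1.39, -5.24], "linear": [-0.016, -0.024, -0.002], "grip": 0.085}, {"delta_rot": [1.24, 1.39, -5.24], "linear": [-0.014, -0.026, -0.002], "grip": 0.085}, {"delta_rot": [1.24, 1.39, -5.24], "linear": [-0.011, -0.027, -0.002], "grip": 0.085}, {"delta_rot": [1.24, 1.39, -5.24], "linear": [-0.009, -0.028, -0.002], "grip": 0.085}, {"delta_rot": [1.24, 1.39, -5.24], "linear": [-0.006, -0.029, -0.001], "grip": 0.085}, {"delta_rot": [0, 0, 0], "linear": [0, 0, 0], "grip": 0.085}, {"delta_rot": [0, 0, 0], "linear": [0, 0, 0], "grip": 0.085}]}}

```text
t: 3.45
tool_pos: [0.5042, -0.305, 0.2688]
tool_rot: [0.152, 3.137, 0.004]
contact_force: [0.0, 0.2, 0.6]
opening: 0.085
grip_force: 0.0
```

Run:
```python
from h import *
jog(down(84.5),np.array([.505,-.305,.27]),1)
C=cam("wrist");o=ctrl.get_obs();print(o["q"],o["contact_force"])
im,d=ctrl.get_image("wrist");np.savez("w2",im=im,d=d,K=C[0],R=C[1],p=C[2])
p=C[0]@C[1].T@(np.array([.505,-.305,.145])-C[2]);print(p[:2]/p[2],p[2])
save("w2",cv2.resize(im,(800,600)))
```

```text
N 1 rot/row [ 0.16  0.05 -0.04] tot [ 0.2  0.1 -0. ] [-0.0008  0.0001 -0.0012]
[[-0.0008, 0.0001, -0.0012]]
[-0.67158206 -0.05098855  1.65445501  0.00284398  1.53883204 -2.1457294 ] [0.03532304 0.18525631 0.55648162]
[255.70364236 186.15214252] 0.2769952348714683
```

View pics/w2.png

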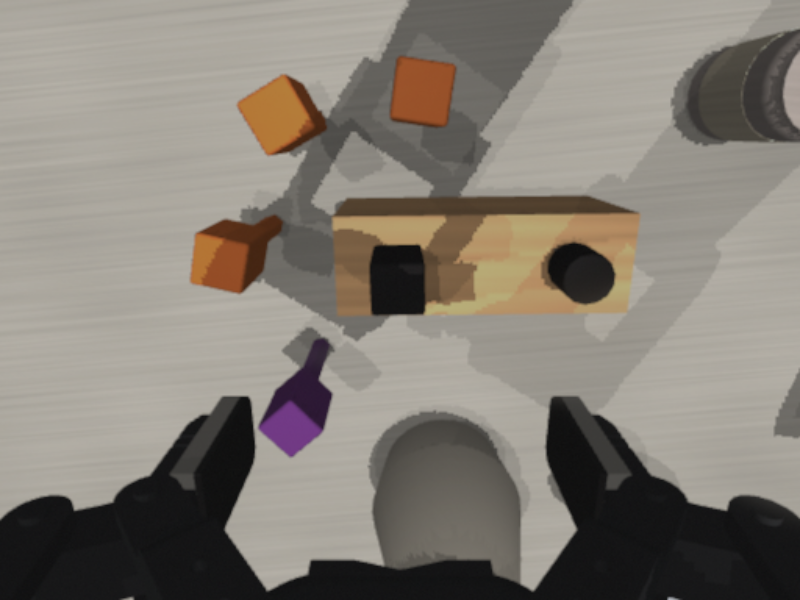

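The wrist view has the black handle's top face at (372–425, 260–313). It was predicted at (399,291), so it agrees within 2 mm and is square to the pads. The fingers clear the orange key at (230,255) and the small key at (585,275). Descending to grip.

>>> {"api": "jog_arm", "payload": {"steps": [{"delta_rot": [0, 0, 0], "linear": [0, 0, 0.04], "grip": 0.085}, {"delta_rot": [0, 0, 0], "linear": [0, 0, 0.04], "grip": 0.085}, {"delta_rot": [0, 0, 0], "linear": [0, 0, 0.04], "grip": 0.085}, {"delta_rot": [0, 0, 0], "linear": [0, 0, 0.025], "grip": 0.085}, {"delta_rot": [0, 0, 0], "linear": [0, 0, 0.018], "grip": 0.085}, {"delta_rot": [0, 0, 0], "linear": [0, 0, 0], "grip": 0.06}, {"delta_rot": [0, 0, 0], "linear": [0, 0, 0], "grip": 0.04}, {"delta_rot": [0, 0, 0], "linear": [0, 0, 0], "grip": 0.02}, {"delta_rot": [0, 0, 0], "linear": [0, 0, 0], "grip": 0.02}, {"delta_rot": [0, 0, 0], "linear": [0, 0, 0], "grip": 0.02}], "newtons": 60}}

```text
t: 4.5
tool_pos: [0.5051, -0.3063, 0.1085]
tool_rot: [0.152, 3.133, -0.001]
contact_force: [-0.8, 0.7, 5.2]
opening: 0.0293
grip_force: 59.9
```

>>> {"api": "jog_arm", "payload": {"steps": [{"delta_rot": [0, 0, 0], "linear": [0, 0, 0], "grip": 0.02}, {"delta_rot": [0, 0, 0], "linear": [0, 0, 0], "grip": 0.02}]}}

```text
t: 4.7
tool_pos: [0.5051, -0.3063, 0.1085]
tool_rot: [0.152, 3.133, -0.0]
contact_force: [1.1, 0.2, 6.2]
opening: 0.0291
grip_force: 60.1
```

>>> {"api": "jog_arm", "payload": {"steps": [{"delta_rot": [0, 0, 0], "linear": [0, 0, -0.02], "grip": 0.02}, {"delta_rot": [0, 0, 0], "linear": [0, 0, -0.04], "grip": 0.02}, {"delta_rot": [0, 0, 0], "linear": [0, 0, -0.04], "grip": 0.02}, {"delta_rot": [0, 0, 0], "linear": [0, 0, -0.04], "grip": 0.02}, {"delta_rot": [0, 0, 0], "linear": [0, 0, -0.02], "grip": 0.02}, {"delta_rot": [0, 0, 0], "linear": [0, 0, 0], "grip": 0.02}]}}

```text
t: 5.3
tool_pos: [0.5051, -0.307, 0.2709]
tool_rot: [0.152, 3.13, -0.005]
contact_force: [0.1, -0.3, -1.9]
opening: 0.0294
grip_force: 59.7
```

```bash
cat >> h.py <<'E'
c=np.array([.5745,.2045,.099]);Rc=clampR(-12.7);LT=.0985
RB=np.column_stack([-Rc[:,0],Rc[:,1],-Rc[:,2]])
def loc(): # key tip in clamp frame, mm
    o=ctrl.get_obs();R=Ro.from_rotvec(o["tool_rot"]).as_matrix();return Rc.T@(o["tool_pos"]+LT*R[:,2]-c)*1000
E
python3 - <<'E'
from h import *
o=ctrl.get_obs();print(o["tool_pos"],o["opening"],o["contact_force"],o["q"])
jog(RB,c+Rc@np.array([0,-.0032,.03+LT]),14)
E
```

```text
[ 0.50512228 -0.30695619  0.27087979] 0.029350941490626226 [ 0.11681782 -0.34056926 -1.85990621] [-6.72807471e-01 -5.35479015e-02  1.65346716e+00  1.86659929e-03
  1.53344073e+00 -2.14665066e+00]
N 14 rot/row [ 0.12 -2.11  0.5 ] tot [  1.7 -29.5   7. ] [0.0451 0.5208 0.0587]
[[0.0032, 0.0372, 0.0042], [0.0037, 0.0372, 0.004], [0.0042, 0.0371, 0.0038], [0.0046, 0.0371, 0.0035], [0.0051, 0.0371, 0.0033], [0.0055, 0.037, 0.003], [0.0059, 0.037, 0.0027], [0.0064, 0.037, 0.0024], [0.0068, 0.0369, 0.0021], [0.0072, 0.0368, 0.0017], [0.0075, 0.0368, 0.0014], [0.0079, 0.0367, 0.001], [0.0082, 0.0366, 0.0006], [0.0086, 0.0366, 0.0003]]
```

>>> {"api": "jog_arm", "payload": {"steps": [{"delta_rot": [0.12, -2.11, 0.5], "linear": [0.003, 0.037, 0.004], "grip": 0.02}, {"delta_rot": [0.12, -2.11, 0.5], "linear": [0.004, 0.037, 0.004], "grip": 0.02}, {"delta_rot": [0.12, -2.11, 0.5], "linear": [0.004, 0.037, 0.004], "grip": 0.02}, {"delta_rot": [0.12, -2.11, 0.5], "linear": [0.005, 0.037, 0.003], "grip": 0.02}, {"delta_rot": [0.12, -2.11, 0.5], "linear": [0.005, 0.037, 0.003], "grip": 0.02}, {"delta_rot": [0.12, -2.11, 0.5], "linear": [0.005, 0.037, 0.003], "grip": 0.02}, {"delta_rot": [0.12, -2.11, 0.5], "linear": [0.006, 0.037, 0.003], "grip": 0.02}, {"delta_rot": [0.12, -2.11, 0.5], "linear": [0.006, 0.037, 0.002], "grip": 0.02}, {"delta_rot": [0.12, -2.11, 0.5], "linear": [0.007, 0.037, 0.002], "grip": 0.02}, {"delta_rot": [0.12, -2.11, 0.5], "linear": [0.007, 0.037, 0.002], "grip": 0.02}]}}

```text
t: 6.3
tool_pos: [0.5065, 0.0684, 0.2225]
tool_rot: [0.258, 2.763, -0.053]
contact_force: [0.2, 0.7, -1.9]
opening: 0.0293
grip_force: 60.0
```

>>> {"api": "jog_arm", "payload": {"steps": [{"delta_rot": [0.12, -2.11, 0.5], "linear": [0.008, 0.037, 0.001], "grip": 0.02}, {"delta_rot": [0.12, -2.11, 0.5], "linear": [0.008, 0.037, 0.001], "grip": 0.02}, {"delta_rot": [0.12, -2.11, 0.5], "linear": [0.008, 0.037, 0.001], "grip": 0.02}, {"delta_rot": [0.12, -2.11, 0.5], "linear": [0.009, 0.037, 0], "grip": 0.02}, {"delta_rot": [0, 0, 0], "linear": [0, 0, 0], "grip": 0.02}, {"delta_rot": [0, 0, 0], "linear": [0, 0, 0], "grip": 0.02}]}}

```text
t: 6.9
tool_pos: [0.5074, 0.2181, 0.2059]
tool_rot: [0.288, 2.615, -0.074]
contact_force: [0.1, -0.1, -1.3]
opening: 0.0293
grip_force: 60.4
```

Run:
```python
from h import *
print(loc());jog(RB,c+Rc@np.array([0,-.0032,.03+LT]),1)
C=cam("wrist");o=ctrl.get_obs();print(o["q"],o["contact_force"],o["opening"])
im,d=ctrl.get_image("wrist");np.savez("w3",im=im,d=d,K=C[0],R=C[1],p=C[2])
save("w3",cv2.resize(im[60:330,130:390],(770,800))[:600])
for l in((0,-3.2,-10),(0,-3.2,30),(0,0,0)):
    p=C[0]@C[1].T@(c+Rc@np.array(l)/1000-C[2]);print(p[:2]/p[2])
```

```text
[-6.8665132  -1.20667775 28.28945897]
N 1 rot/row [ 0.13 -0.61  0.11] tot [ 0.1 -0.6  0.1] [-0.0058 -0.0018 -0.0018]
[[-0.0058, -0.0018, -0.0018]]
[ 0.41917922 -0.34863072  2.07547185 -0.34967392  1.01764985 -0.80757561] [ 0.06257332 -0.06106771 -1.27752571] 0.029318990543857008
[253.80596943 189.50630619]
[253.6667079  204.64241593]
[257.48852175 192.90984195]
```

View pics/w3.png

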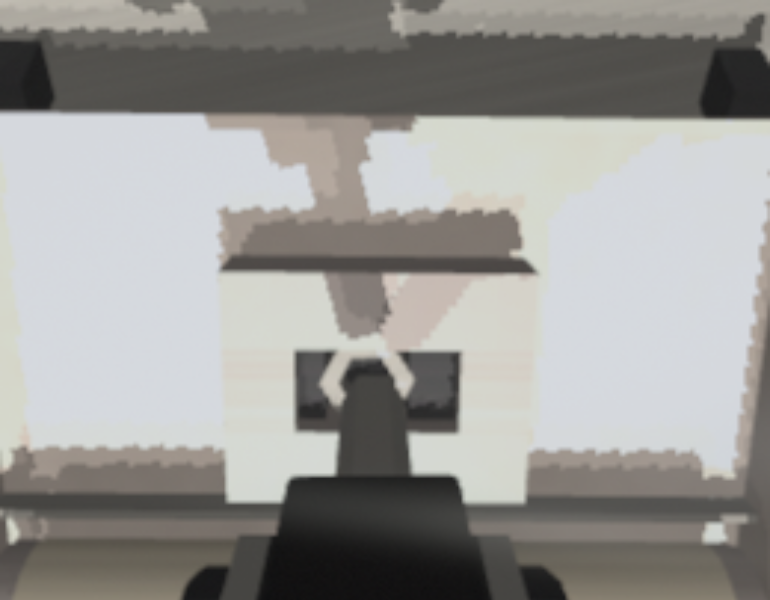

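The wrist view shows the slot at (295–460, 352–431) with its centre as predicted within 1 px. The screw ring is centred at x≈367, 3.2 mm to −y as measured, and the key shaft is just before it. Correcting and lowering.

>>> {"api": "jog_arm", "payload": {"steps": [{"delta_rot": [0.1, -0.6, 0.1], "linear": [-0.006, -0.002, 0], "grip": 0.02}, {"delta_rot": [0, 0, 0], "linear": [0, 0, 0.015], "grip": 0.02}, {"delta_rot": [0, 0, 0], "linear": [0, 0, 0.01], "grip": 0.02}, {"delta_rot": [0, 0, 0], "linear": [0, 0, 0.005], "grip": 0.02}, {"delta_rot": [0, 0, 0], "linear": [0, 0, 0], "grip": 0.02}, {"delta_rot": [0, 0, 0], "linear": [0, 0, 0], "grip": 0.02}]}}

```text
t: 7.55
tool_pos: [0.5287, 0.2111, 0.1863]
tool_rot: [0.294, 2.599, -0.074]
contact_force: [0.1, -0.1, -0.9]
opening: 0.0294
grip_force: 60.5
```

Run:
```python
from h import *
print(loc());jog(RB,c+Rc@np.array([0,-.0032,-.01+LT]),1);print(ctrl.get_obs()["contact_force"])
```

```text
[ 4.08624729 -3.40092892  0.14900266]
N 1 rot/row [ 0.11  0.24 -0.23] tot [ 0.1  0.2 -0.2] [0.0037 0.0004 0.0101]
[[0.0037, 0.0004, 0.0101]]
[ 0.10937183 -0.09939807 -0.88170139]
```

>>> {"api": "jog_arm", "payload": {"steps": [{"delta_rot": [0.1, 0.2, -0.2], "linear": [0.0037, 0.0004, 0], "grip": 0.02}, {"delta_rot": [0, 0, 0], "linear": [0, 0, 0.004], "grip": 0.02}, {"delta_rot": [0, 0, 0], "linear": [0, 0, 0], "grip": 0.02}, {"delta_rot": [0, 0, 0], "linear": [0, 0, 0], "grip": 0.02}]}}

```text
t: 7.95
tool_pos: [0.5273, 0.2123, 0.1807]
tool_rot: [0.289, 2.604, -0.077]
contact_force: [-0.6, -0.2, -1.5]
opening: 0.0295
grip_force: 60.5
```

Run:
```python
from h import *
print(loc());jog(RB,c+Rc@np.array([0,-.0032,-.01+LT]),1);print(ctrl.get_obs()["contact_force"])
```

```text
[-0.43592076 -2.74283375 -3.90906883]
N 1 rot/row [0.03 0.03 0.02] tot [0. 0. 0.] [-0.0005 -0.0004  0.0061]
[[-0.0005, -0.0004, 0.0061]]
[-0.60792592 -0.24303238 -1.52544485]
```

Well aligned. Pushing down gently past the floor level.

>>> {"api": "jog_arm", "payload": {"steps": [{"delta_rot": [0, 0, 0], "linear": [-0.0004, -0.0004, 0.003], "grip": 0.02}, {"delta_rot": [0, 0, 0], "linear": [0, 0, 0.003], "grip": 0.02}, {"delta_rot": [0, 0, 0], "linear": [0, 0, 0.002], "grip": 0.02}, {"delta_rot": [0, 0, 0], "linear": [0, 0, 0.002], "grip": 0.02}, {"delta_rot": [0, 0, 0], "linear": [0, 0, 0], "grip": 0.02}, {"delta_rot": [0, 0, 0], "linear": [0, 0, 0], "grip": 0.02}]}}

```text
t: 8.55
tool_pos: [0.5327, 0.2106, 0.1723]
tool_rot: [0.29, 2.603, -0.077]
contact_force: [-1.2, 0.6, -0.3]
opening: 0.0291
grip_force: 60.6
```

Run:
```python
from h import *
o=ctrl.get_obs();print(loc(),"F clamp",Rc.T@o["contact_force"],"M",Rc.T@o["wrist_torque"])
```

```text
[  0.2133191   -3.20770749 -13.91432737] F clamp [-1.258425    0.31904897  0.40906381] M [-0.00519601  0.30160753 -0.04156298]
```

>>> {"api": "jog_arm", "payload": {"steps": [{"delta_rot": [0, 0, 0], "linear": [0, 0, 0.002], "grip": 0.02}, {"delta_rot": [0, 0, 0], "linear": [0, 0, 0.002], "grip": 0.02}, {"delta_rot": [0, 0, 0], "linear": [0, 0, 0.002], "grip": 0.02}, {"delta_rot": [0, 0, 0], "linear": [0, 0, 0], "grip": 0.02}, {"delta_rot": [0, 0, 0], "linear": [0, 0, 0], "grip": 0.02}]}}

```text
t: 9.05
tool_pos: [0.5356, 0.2099, 0.1671]
tool_rot: [0.289, 2.603, -0.077]
contact_force: [1.0, -0.2, -1.2]
opening: 0.0295
grip_force: 60.5
```

Run:
```python
from h import *
o=ctrl.get_obs();print(loc(),"F clamp",Rc.T@o["contact_force"],"M",Rc.T@o["wrist_torque"])
```

```text
[  0.25087207  -3.21099253 -19.92268611] F clamp [ 0.26706303  0.04680504 -1.56227079] M [0.01043326 0.14600381 0.00330843]
```

It's in the socket with almost no side force. Going near the bottom.

>>> {"api": "jog_arm", "payload": {"steps": [{"delta_rot": [0, 0, 0], "linear": [0, 0, 0.002], "grip": 0.02}, {"delta_rot": [0, 0, 0], "linear": [0, 0, 0.002], "grip": 0.02}, {"delta_rot": [0, 0, 0], "linear": [0, 0, 0.001], "grip": 0.02}, {"delta_rot": [0, 0, 0], "linear": [0, 0, 0.001], "grip": 0.02}, {"delta_rot": [0, 0, 0], "linear": [0, 0, 0], "grip": 0.02}, {"delta_rot": [0, 0, 0], "linear": [0, 0, 0], "grip": 0.02}, {"delta_rot": [0, 0, 0], "linear": [0, 0, 0], "grip": 0.02}, {"delta_rot": [0, 0, 0], "linear": [0, 0, 0], "grip": 0.02}]}}

```text
t: 9.85
tool_pos: [0.5385, 0.2094, 0.1624]
tool_rot: [0.29, 2.603, -0.077]
contact_force: [-5.7, -0.1, 5.5]
opening: 0.0296
grip_force: 61.4
```

Run:
```python
from h import *
o=ctrl.get_obs();print(loc(),"F clamp",Rc.T@o["contact_force"],"M",Rc.T@o["wrist_torque"],o["q"])
```

```text
[  0.45002804  -3.1302846  -25.47439726] F clamp [-2.0204871  -1.33035397  7.51538959] M [-0.41023014  0.59962795 -0.03120297] [ 0.37910567 -0.24516701  2.07247998 -0.36833626  0.90266825 -0.80081749]
```

>>> {"api": "jog_arm", "payload": {"steps": [{"delta_rot": [0, 0, 0], "linear": [0, 0, -0.001], "grip": 0.02}, {"delta_rot": [0, 0, 4], "linear": [0, 0, 0], "grip": 0.02}, {"delta_rot": [0, 0, 6], "linear": [0, 0, 0], "grip": 0.02}, {"delta_rot": [0, 0, 6], "linear": [0, 0, 0], "grip": 0.02}, {"delta_rot": [0, 0, 6], "linear": [0, 0, 0], "grip": 0.02}, {"delta_rot": [0, 0, 6], "linear": [0, 0, 0], "grip": 0.02}, {"delta_rot": [0, 0, 6], "linear": [0, 0, 0], "grip": 0.02}, {"delta_rot": [0, 0, 6], "linear": [0, 0, 0], "grip": 0.02}, {"delta_rot": [0, 0, 6], "linear": [0, 0, 0], "grip": 0.02}, {"delta_rot": [0, 0, 4], "linear": [0, 0, 0], "grip": 0.02}], "newtons": 80}}

```text
t: 10.85
tool_pos: [0.5386, 0.2095, 0.1627]
tool_rot: [1.373, 2.248, 0.23]
contact_force: [2.0, 0.1, -0.4]
opening: 0.0293
grip_force: 78.9
```

Run:
```python
from h import *
o=ctrl.get_obs();print(loc(),"F clamp",Rc.T@o["contact_force"],"M",Rc.T@o["wrist_torque"],o["q"])
```

```text
[  0.81589692  -2.85660949 -25.22052939] F clamp [ 1.46408269  0.52306012 -1.3565674 ] M [ 0.10425797 -0.15652627  0.16043069] [ 0.37929611 -0.24609939  2.0730348  -0.3687469   0.90131608  0.07473592]
```

>>> {"api": "jog_arm", "payload": {"steps": [{"delta_rot": [0, 0, 7], "linear": [0, 0, 0], "grip": 0.02}, {"delta_rot": [0, 0, 7], "linear": [0, 0, 0], "grip": 0.02}, {"delta_rot": [0, 0, 7], "linear": [0, 0, 0], "grip": 0.02}, {"delta_rot": [0, 0, 7], "linear": [0, 0, 0], "grip": 0.02}, {"delta_rot": [0, 0, 7], "linear": [0, 0, 0], "grip": 0.02}, {"delta_rot": [0, 0, 7], "linear": [0, 0, 0], "grip": 0.02}, {"delta_rot": [0, 0, 7], "linear": [0, 0, 0], "grip": 0.02}, {"delta_rot": [0, 0, 7], "linear": [0, 0, 0], "grip": 0.02}, {"delta_rot": [0, 0, 7], "linear": [0, 0, 0], "grip": 0.02}, {"delta_rot": [0, 0, 7], "linear": [0, 0, 0], "grip": 0.02}]}}

```text
t: 11.85
tool_pos: [0.5387, 0.2092, 0.1628]
tool_rot: [2.538, 1.106, 0.602]
contact_force: [1.2, -0.5, -0.9]
opening: 0.0291
grip_force: 78.9
```

>>> {"api": "jog_arm", "payload": {"steps": [{"delta_rot": [0, 0, 7], "linear": [0, 0, 0], "grip": 0.02}, {"delta_rot": [0, 0, 7], "linear": [0, 0, 0], "grip": 0.02}, {"delta_rot": [0, 0, 7], "linear": [0, 0, 0], "grip": 0.02}, {"delta_rot": [0, 0, 5], "linear": [0, 0, 0], "grip": 0.02}, {"delta_rot": [0, 0, 5], "linear": [0, 0, 0], "grip": 0.02}, {"delta_rot": [0, 0, 0], "linear": [0, 0, 0], "grip": 0.02}]}}

```text
t: 12.45
tool_pos: [0.5386, 0.2091, 0.1628]
tool_rot: [2.838, 0.408, 0.721]
contact_force: [3.2, -1.3, -1.1]
opening: 0.0295
grip_force: 78.8
```

Run:
```python
from h import *
o=ctrl.get_obs();print(loc(),"F clamp",Rc.T@o["contact_force"],"M",Rc.T@o["wrist_torque"],o["q"],np.degrees(o["q"][5]+.8008))
```

```text
[  0.88468081  -3.3236182  -25.20835652] F clamp [ 2.39572644 -0.53811893 -2.67720584] M [-0.21518782 -0.44185395  0.02835078] [ 0.37900493 -0.24618966  2.07299025 -0.36935926  0.90209624  1.83415573] 150.97184259225637
```

>>> {"api": "jog_arm", "payload": {"steps": [{"delta_rot": [0, 0, 5], "linear": [0, 0, 0], "grip": 0.02}, {"delta_rot": [0, 0, 5], "linear": [0, 0, 0], "grip": 0.02}, {"delta_rot": [0, 0, 4], "linear": [0, 0, 0], "grip": 0.02}, {"delta_rot": [0, 0, 4], "linear": [0, 0, 0], "grip": 0.02}, {"delta_rot": [0, 0, 3], "linear": [0, 0, 0], "grip": 0.02}]}}

```text
t: 12.95
tool_pos: [0.5385, 0.2091, 0.1628]
tool_rot: [2.944, -0.12, 0.78]
contact_force: [2.9, -1.4, -0.5]
opening: 0.029
grip_force: 78.9
```

Run:
```python
from h import *
o=ctrl.get_obs();print(loc(),"F clamp",Rc.T@o["contact_force"],"M",Rc.T@o["wrist_torque"],o["q"],np.degrees(o["q"][5]+.8008))
```

```text
[  0.7802047   -3.38272918 -25.20643611] F clamp [ 2.43117598 -0.74940774 -2.00219186] M [-0.21028764 -0.41384704  0.13024432] [ 0.37903877 -0.24622407  2.07304039 -0.36934721  0.90234858  2.20096817] 171.9886473823082
```

>>> {"api": "jog_arm", "payload": {"steps": [{"delta_rot": [0, 0, 3], "linear": [0, 0, 0], "grip": 0.02}, {"delta_rot": [0, 0, 3], "linear": [0, 0, 0], "grip": 0.02}, {"delta_rot": [0, 0, 2], "linear": [0, 0, 0], "grip": 0.02}]}}

```text
t: 13.25
tool_pos: [0.5385, 0.2091, 0.1627]
tool_rot: [2.961, -0.327, 0.797]
contact_force: [2.0, -0.9, -0.6]
opening: 0.0291
grip_force: 78.9
```

Run:
```python
from h import *
o=ctrl.get_obs();print(loc(),"F clamp",Rc.T@o["contact_force"],"M",Rc.T@o["wrist_torque"],o["q"],np.degrees(o["q"][5]+.8008))
```

```text
[  0.75054203  -3.36158916 -25.22134324] F clamp [ 1.55906561 -0.46184436 -1.6478008 ] M [-0.20271094 -0.37685854  0.15466015] [ 0.37905092 -0.24618902  2.07304143 -0.36927819  0.90233515  2.33988729] 179.94812638347994
```

>>> {"api": "jog_arm", "payload": {"steps": [{"delta_rot": [0, 0, 2], "linear": [0, 0, 0], "grip": 0.02}, {"delta_rot": [0, 0, 2], "linear": [0, 0, 0], "grip": 0.02}, {"delta_rot": [0, 0, 2], "linear": [0, 0, 0], "grip": 0.02}]}}

```text
t: 13.55
tool_pos: [0.5385, 0.2091, 0.1628]
tool_rot: [2.965, -0.485, 0.807]
contact_force: [2.8, -0.4, -0.6]
opening: 0.029
grip_force: 79.0
```

Run:
```python
from h import *
o=ctrl.get_obs();print(loc(),"F clamp",Rc.T@o["contact_force"],"M",Rc.T@o["wrist_torque"],o["effort"][5],np.degrees(o["q"][5]+.8008))
```

```text
[  0.75998366  -3.42782292 -25.19692922] F clamp [ 2.14325653  0.24847752 -1.88344984] M [-0.20382598 -0.30386281  0.30504489] 0.0028185472183395177 185.91375886827157
```

>>> {"api": "jog_arm", "payload": {"steps": [{"delta_rot": [0, 0, 2], "linear": [0, 0, 0], "grip": 0.02}, {"delta_rot": [0, 0, 2], "linear": [0, 0, 0], "grip": 0.02}, {"delta_rot": [0, 0, 0], "linear": [0, 0, 0], "grip": 0.02}]}}

```text
t: 13.85
tool_pos: [0.5384, 0.2092, 0.1628]
tool_rot: [2.963, -0.59, 0.813]
contact_force: [3.3, -2.0, -1.9]
opening: 0.0294
grip_force: 79.0
```

Run:
```python
from h import *
o=ctrl.get_obs();print(loc(),"F clamp",Rc.T@o["contact_force"],"M",Rc.T@o["wrist_torque"],o["opening"],np.degrees(o["q"][5]+.8008))
```

```text
[  0.66070166  -3.36804417 -25.13975718] F clamp [ 2.25367579 -1.20147837 -3.46271816] M [-0.19057375 -0.45816593  0.22066561] 0.029408179206064616 189.86841544351645
```

>>> {"api": "jog_arm", "payload": {"steps": [{"delta_rot": [0, 0, 2], "linear": [0, 0, 0], "grip": 0.02}, {"delta_rot": [0, 0, 2], "linear": [0, 0, 0], "grip": 0.02}, {"delta_rot": [0, 0, 2], "linear": [0, 0, 0], "grip": 0.02}], "newtons": 110}}

```text
t: 14.15
tool_pos: [0.5383, 0.2091, 0.1628]
tool_rot: [-2.926, 0.745, -0.812]
contact_force: [3.3, -1.3, -1.2]
opening: 0.0289
grip_force: 108.6
```

Run:
```python
from h import *
o=ctrl.get_obs();print(loc(),"F clamp",Rc.T@o["contact_force"],"M",Rc.T@o["wrist_torque"],o["opening"],np.degrees(o["q"][5]+.8008))
C=cam("wrist");im,d=ctrl.get_image("wrist");np.savez("w4",im=im,d=d)
save("w4",cv2.resize(im[100:384,90:420],(697,600)))
```

```text
[  0.63685904  -3.41243939 -25.08116235] F clamp [ 2.41152    -0.57290515 -2.79435185] M [-0.1531994  -0.35748953  0.31292732] 0.028935756236191473 195.912096057132
```

View pics/w4.png

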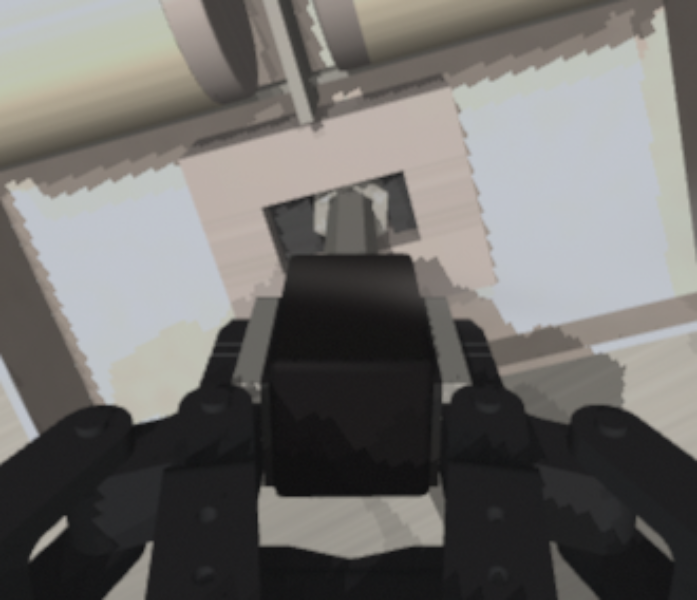

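The wrist view shows the slot's upper edge from (265,207) to (403,172), with the key square in the pads and the ring visible around the shaft. I expected the stop at about 175° and have turned 196°, so I'll check the ring's angle in numbers.

Run:
```python
from h import *
C=cam("wrist");im=np.load("w4.npz")["im"];g=cv2.cvtColor(im,cv2.COLOR_RGB2GRAY).astype(np.float32)
X,Y=np.meshgrid(np.arange(-15,14,.75),np.arange(21,-28,-.75)) 
def px(l):
    q=(C[0]@C[1].T@((c+(l/1000)@Rc.T)-C[2]).T).T; return q[:,:2]/q[:,2:]
# show with tool-up: rows = local y? use u along +y (cols), v along +x (rows, up-slope last)
ys=np.arange(-24,25,.8);xs=np.arange(14,-15,-1.2)
L=np.array([[x,y,-10] for x in xs for y in ys]);p=px(L).astype(np.float32).reshape(len(xs),len(ys),2)
v=cv2.remap(g,p[...,0],p[...,1],1)
for x,r in zip(xs,v): print("%6.1f "%x+"".join(" .:-=+*#%@"[min(9,int(t/22))] for t in r))
```

```text
14.0 %%%%%%%%%%%%%%%%%%%%%%%%%%%%%%%%%%%%%%%%%%%%%%%%%%%%%%%%%%%%%%
  12.8 %%%%%%%%%%%%%%%%%%%%%%%%%%%%%%%%%%%%%%%%%%%%%%%%%%%%%%%%%%%%%%
  11.6 %%%%%%%%%%%%%%%%%%%%%%%%%%%%%%%%%%%%%%%%%%%%%%%%%%%%%%%%%%%%%%
  10.4 %%%%%%%%%%%%%%%%%%%%%%%%%%%%%%%%%%%%%%%%%%%%%%%%%%%%%%%%%%%%%%
   9.2 #################################*##***********+******+**++***
   8.0 --:--::--:----=======+=======++++=-====:..::.::..:::::::::.::-
   6.8 -::::::.::---=++===+*+=---===+**#***++=-.::-:::::::::--::::::-
   5.6 -:::---:::-=+**##***+============*####*+-:--------------::::--
   4.4 -::-------+*######*+===========--=*####*=----------------::::-
   3.2 =:------=+#######*==============-=+#####*-----------------:::-
   2.0 -::-----+######*+---===============*####*+----------------:::-
   0.8 =:------=*##%##+----================*####*=--------------:::::
  -0.4 =:-------+#####*=----===============+*###*+--------------::::-
  -1.6 -:-------=*#####*----================*####*=-------------::::-
  -2.8 =:--------+#####+----================+#####+--------------:::-
  -4.0 =---------=*####+-::-=================*###*+--------------:::-
  -5.2 =----------=*##*=-----================+***+---------------:::-
  -6.4 =:--------:=*##+=-----===================-----------------:::-
  -7.6 ------------+#*+=------================-:::--------------::::-
  -8.8 =:----------=**+==-----================--::--------------::::-
 -10.0 =:::--------=+*+==-----=================--:::--------------::-
 -11.2 =-:-------========---:--================-----------::::::::::-
 -12.4 =---------===--------:--==================-----:::........::--
 -13.6 +=====+==+++==----------==============-----::.............::--
 -14.8 +===+++++++++=-----------=========---::...................:::-
```

The ring's corner line is tilted about 10° counter-clockwise, so the screw reads about 290° ≡ 5.06 rad, against 5.0 for the stop. It's at the stop, and the key is over-wound against the socket by about 20°. I'll ease back and check.

>>> {"api": "jog_arm", "payload": {"steps": [{"delta_rot": [0, 0, -4], "linear": [0, 0, 0], "grip": 0.02}, {"delta_rot": [0, 0, -4], "linear": [0, 0, 0], "grip": 0.02}, {"delta_rot": [0, 0, -4], "linear": [0, 0, 0], "grip": 0.02}, {"delta_rot": [0, 0, -4], "linear": [0, 0, 0], "grip": 0.02}, {"delta_rot": [0, 0, -3], "linear": [0, 0, 0], "grip": 0.02}, {"delta_rot": [0, 0, 0], "linear": [0, 0, 0], "grip": 0.02}]}}

```text
t: 14.8
tool_pos: [0.5383, 0.2091, 0.1628]
tool_rot: [2.957, -0.249, 0.79]
contact_force: [4.3, -2.1, -2.0]
opening: 0.0289
grip_force: 108.4
```

```bash
cat > ring.py <<'E'
from h import *
o=ctrl.get_obs();print(loc(),"F clamp",Rc.T@o["contact_force"],"M",Rc.T@o["wrist_torque"],o["opening"],np.degrees(o["q"][5]+.8008))
C=cam("wrist");im,d=ctrl.get_image("wrist");g=cv2.cvtColor(im,cv2.COLOR_RGB2GRAY).astype(np.float32);np.savez("w5",im=im)
ys=np.arange(-24,25,.8);xs=np.arange(10,-15,-1.2)
L=np.array([[x,y,-10] for x in xs for y in ys])/1000
q=(C[0]@C[1].T@(c+L@Rc.T-C[2]).T).T;p=(q[:,:2]/q[:,2:]).astype(np.float32).reshape(len(xs),len(ys),2)
v=cv2.remap(g,p[...,0],p[...,1],1)
for x,r in zip(xs,v): print("%6.1f "%x+"".join(" .:-=+*#%@"[min(9,int(t/22))] for t in r))
E
python3 ring.py
```

```text
[  0.63274848  -3.40836215 -25.05763775] F clamp [ 3.00761122 -1.06837087 -4.09775852] M [-0.3610122  -0.58605119 -0.04239829] 0.028900616444325 176.91295838313923
  10.0 #%%%%%%%%%%%%%%%###%%%%%%%%%%%%###############################
   8.8 ******++****************************+++++++++++++++========++#
   7.6 :....:::::-=====---==+++=----=+*+==--==--:::::.....::::::..:-*
   6.4 :::::::::-=****++++**++==----=+******++++=---:::::::---:::::-*
   5.2 ::::------+*****#**++===========+*****###*--------------::::=*
   4.0 ::::------+#####*+---===========--=***###*----------------::=*
   2.8 :::-------+#####*=---===========---+*####*----------------::-*
   1.6 :::-------+#####+=---===========---+*####+----------------::-*
   0.4 :::-------+####*+----===========---+*####+---------------:::-*
  -0.8 :::-------+*###*=----===========---=*####+---------------:::-*
  -2.0 :::-------+*#**+----============---=+**##+=--------------:::-*
  -3.2 ::--------+*#*+=----============---=+**##+-----------------:-*
  -4.4 ::--------+*#*=-----============----+##**+----------------::-*
  -5.6 ::--------+**+=-----============----*###*+----------------::-*
  -6.8 ::--------+#*==-----============----+#***+---------------:::-*
  -8.0 :::-------=**==-----============----+****=---------------:::-*
  -9.2 :::-------:-===----=============----=++=-::::------------:::-*
 -10.4 ::::--------==-----=============----====-::::--------------:-*
 -11.6 ::::-------===-----=============-----====-:----------------:-*
 -12.8 ---==========------=============-----=====-===============-:-+
 -14.0 =============------=============-----=====================---+
```

Backing off 19° carried the screw back with the key. The ring flats now face y, so it reads about 270°: the key is wedged in the socket. I'll turn it back to the stop, then pull straight out without rotating and check the bare socket.

>>> {"api": "jog_arm", "payload": {"steps": [{"delta_rot": [0, 0, 4], "linear": [0, 0, 0], "grip": 0.02}, {"delta_rot": [0, 0, 4], "linear": [0, 0, 0], "grip": 0.02}, {"delta_rot": [0, 0, 4], "linear": [0, 0, 0], "grip": 0.02}, {"delta_rot": [0, 0, 4], "linear": [0, 0, 0], "grip": 0.02}, {"delta_rot": [0, 0, 3], "linear": [0, 0, 0], "grip": 0.02}, {"delta_rot": [0, 0, 0], "linear": [0, 0, 0], "grip": 0.02}, {"delta_rot": [0, 0, 0], "linear": [0, 0, 0], "grip": 0.02}]}}

```text
t: 15.55
tool_pos: [0.5382, 0.2092, 0.1628]
tool_rot: [-2.926, 0.747, -0.811]
contact_force: [4.9, -0.9, -0.2]
opening: 0.0292
grip_force: 108.5
```

```bash
python3 ring.py
```

```text
[  0.52108361  -3.33761397 -25.04317138] F clamp [ 4.21923192  0.16606279 -2.64975393] M [-0.33593942 -0.64854748  0.11467653] 0.029218065385616155 195.9760793298504
  10.0 %%%%%%%%%%%%%%%%%%%%%%%%%%%%%%%%%%%%%%%%##%%#%%##%%##%##%%##%#
   8.8 *+***+**+***+**++************++*++++++++=====+================
   7.6 -:.::....::----===-=++=======++++===-==:..::::....:::::::::::-
   6.4 -:::::::::--=+**++++*+=--=====+**###**+-:::---:::::::---:::::-
   5.2 =:::------=+***###**+=========---+*####*-:--------------:::::-
   4.0 =::------=*#######+=============-=*#####+-----------------:::-
   2.8 =:------=*######*+--==============+*####*=----------------:::-
   1.6 -:------=*#####*=---===============+#####+----------------:::-
   0.4 =:-------+#####*=---================*####*=--------------:::::
  -0.8 =:-------=######+----===============+*####+--------------::::-
  -2.0 =:--------*#####+----================+#%%#*=-------------::::-
  -3.2 =---------+#####+----================+#%%%#+--------------:::-
  -4.4 =----------+###*+-----================+###*=--------------:::-
  -5.6 =----------=*##+=-----=================+*+=---------------:::-
  -6.8 =:--------:-*#*+=-----===================-:--------------:::::
  -8.0 =-----------+**+=------================-:::--------------::::-
  -9.2 =:----------=**++=-----================--::---------------:::-
 -10.4 =-:--------==+++==-----=================-------------------::-
 -11.6 =::--------=======------=================-------::::::...::::-
 -12.8 +--==========--------:--================------::..........::--
 -14.0 +===++++++++==----------==============--::::...............:--
```

>>> {"api": "jog_arm", "payload": {"steps": [{"delta_rot": [0, 0, 0], "linear": [0, 0, -0.003], "grip": 0.02}, {"delta_rot": [0, 0, 0], "linear": [0, 0, -0.004], "grip": 0.02}, {"delta_rot": [0, 0, 0], "linear": [0, 0, -0.005], "grip": 0.02}, {"delta_rot": [0, 0, 0], "linear": [0, 0, -0.008], "grip": 0.02}, {"delta_rot": [0, 0, 0], "linear": [0, 0, -0.01], "grip": 0.02}, {"delta_rot": [0, 0, 0], "linear": [0, 0, -0.02], "grip": 0.02}, {"delta_rot": [0, 0, 0], "linear": [0, 0, 0], "grip": 0.02}, {"delta_rot": [0, 0, 0], "linear": [0, 0, 0], "grip": 0.02}]}}

```text
t: 16.4
tool_pos: [0.5134, 0.2153, 0.2066]
tool_rot: [-2.924, 0.747, -0.81]
contact_force: [0.3, -1.3, -2.5]
opening: 0.0283
grip_force: 117.8
```

```bash
python3 ring.py
```

```text
[ 0.2011605  -2.71441144 25.68610109] F clamp [-0.67884179 -1.21620005 -2.4405496 ] M [-0.01426854  0.36239996 -0.00772137] 0.028292304508973146 195.66133655819567
  10.0 ########################################**##***#************##
   8.8 +=--====--===========+=================-:--::::::--::-::::---=
   7.6 -........:::---==-==++=-----==+++==-==-:..::::....:::::::::::=
   6.4 =:::::::::--=+**++=+*+-:::::-=++******+-:.:-:::::::::--:::::-=
   5.2 =:::-------+****#**+=:.......:::-+####*+=::-------------:::::=
   4.0 =::------=+*#####*+=:......:.....-+*###*+----------------:::-=
   2.8 =-:-----=*######*+-:::::::::::..::=*####*=----------------:::=
   1.6 =::-----+*#####*=:::::::-:::::::::-+####*+----------------:::=
   0.4 =::------+###%#*=:::---------:::::-+*####*=--------------::::=
  -0.8 =--------=*#####+:::---------::::--=*####*+--------------::::=
  -2.0 =:-------=+*####*-:----------------=+##%%#*=-------------::::=
  -3.2 =:--------=*####*+-=--------------==*###%%#+--------------:::=
  -4.4 =---------=+*####*========---======+*###%#*+--------------:::=
  -5.6 =----------=*####*+=================+*##*+=---------------:::=
  -6.8 =:--------:-+*####*++================+*+=-:--------------::::=
  -8.0 =---------:-=*######**+=================:::--------------::::-
  -9.2 =:::--------=*#######*=-==============----:::-------------:::=
 -10.4 =:::--------=+*#####*+--==============------:--------------::=
 -11.6 =-::-------===+******=---==============--------------------::=
 -12.8 +---==============+==----===============------=============--=
 -14.0 +=============-====---:--===================================-=
```

The screw stayed with its ring at ≡46.5°, which is exactly 5.0 rad mod 60°. To confirm the hard stop, I'll re-enter properly aligned (29.5° back) and push clockwise a little.

>>> {"api": "jog_arm", "payload": {"steps": [{"delta_rot": [0, 0, -8], "linear": [0, 0, 0], "grip": 0.02}, {"delta_rot": [0, 0, -8], "linear": [0, 0, 0], "grip": 0.02}, {"delta_rot": [0, 0, -8], "linear": [0, 0, 0], "grip": 0.02}, {"delta_rot": [0, 0, -5.5], "linear": [0, 0, 0], "grip": 0.02}, {"delta_rot": [0, 0, 0], "linear": [0, 0, 0.015], "grip": 0.02}, {"delta_rot": [0, 0, 0], "linear": [0, 0, 0.01], "grip": 0.02}, {"delta_rot": [0, 0, 0], "linear": [0, 0, 0.005], "grip": 0.02}, {"delta_rot": [0, 0, 0], "linear": [0, 0, 0], "grip": 0.02}, {"delta_rot": [0, 0, 0], "linear": [0, 0, 0], "grip": 0.02}], "newtons": 80}}

```text
t: 17.35
tool_pos: [0.5281, 0.2115, 0.1799]
tool_rot: [2.926, 0.021, 0.764]
contact_force: [0.2, -0.1, -1.2]
opening: 0.029
grip_force: 117.5
```

```bash
python3 ring.py|head -1; python3 -c "
from h import *
R=Rc@(Rc.T@RB)@Ro.from_euler('z',166.5,degrees=True).as_matrix()
jog(R,c+Rc@np.array([0.0003,-.0032,-.01+LT]),1)"
```

```text
[-0.01926534 -3.30747281 -5.0415249 ] F clamp [-0.42551141 -0.00849648 -1.18348516] M [0.01809941 0.36843449 0.02287536] 0.028961504523708503 166.32266351706792
N 1 rot/row [-0.03 -0.06 -0.01] tot [-0.  -0.1 -0. ] [-0.      0.      0.0053]
[[-0.0, 0.0, 0.0053]]
```

>>> {"api": "jog_arm", "payload": {"steps": [{"delta_rot": [0, 0, 0], "linear": [0, 0, 0.003], "grip": 0.02}, {"delta_rot": [0, 0, 0], "linear": [0, 0, 0.003], "grip": 0.02}, {"delta_rot": [0, 0, 0], "linear": [0, 0, 0.003], "grip": 0.02}, {"delta_rot": [0, 0, 0], "linear": [0, 0, 0.002], "grip": 0.02}, {"delta_rot": [0, 0, 0], "linear": [0, 0, 0], "grip": 0.02}, {"delta_rot": [0, 0, 0], "linear": [0, 0, 0], "grip": 0.02}]}}

```text
t: 18.0
tool_pos: [0.5335, 0.2104, 0.1705]
tool_rot: [2.926, 0.021, 0.765]
contact_force: [0.6, -0.0, -1.9]
opening: 0.0283
grip_force: 117.5
```

```bash
python3 ring.py|head -1
```

```text
[  0.04957419  -3.23587156 -15.95724064] F clamp [-0.42642886  0.12194884 -1.90510392] M [-0.0113054   0.34718405 -0.04994679] 0.028283056951398135 166.40679918028678
```

>>> {"api": "jog_arm", "payload": {"steps": [{"delta_rot": [0, 0, 0], "linear": [0, 0, 0.003], "grip": 0.02}, {"delta_rot": [0, 0, 0], "linear": [0, 0, 0.003], "grip": 0.02}, {"delta_rot": [0, 0, 0], "linear": [0, 0, 0.002], "grip": 0.02}, {"delta_rot": [0, 0, 4], "linear": [0, 0, 0], "grip": 0.02}, {"delta_rot": [0, 0, 4], "linear": [0, 0, 0], "grip": 0.02}, {"delta_rot": [0, 0, 3], "linear": [0, 0, 0], "grip": 0.02}, {"delta_rot": [0, 0, 0], "linear": [0, 0, 0], "grip": 0.02}]}}

```text
t: 18.75
tool_pos: [0.5375, 0.2093, 0.1634]
tool_rot: [2.958, -0.263, 0.789]
contact_force: [0.8, -1.0, -1.8]
opening: 0.0286
grip_force: 117.7
```

```bash
python3 ring.py
```

```text
[  0.03444558  -3.42675193 -24.13874642] F clamp [-0.04936466 -0.75873218 -2.05724648] M [-0.15049675  0.33925255  0.0333302 ] 0.02864169750518275 177.47092504747903
  10.0 %%%%%%%%%%%%%#%%%%%%%%%%%%%%%%#####%%%%%%%%%%%%#########%%%%#%
   8.8 ************************************+**++++++++++++++=======+#
   7.6 :::::::::..::------====-======+++==--==-:.::::....:::::::..:-*
   6.4 :::::::::::-=+*++++**+=--=====+***#*#*+=:::--::::::::---::::-*
   5.2 ::::---::--+****##**============-+*####*=:--------------::::=*
   4.0 ::::-----=+#######*=-===========--+***##+:----------------::=*
   2.8 :::-----=*##%%##*+=--===========--+*####*=----------------::=*
   1.6 :::-----=#%%#%#*=----===========--=*#####+----------------::=*
   0.4 :::------+#####*=----===========---+*####*=--------------:::-*
  -0.8 :::------+*####*=---============---=*#####+-------------::::-*
  -2.0 :::------=+###*+----============---=*##%##*=-------------:::-*
  -3.2 ::--------=*#*+=----============----+###%%#+--------------::-*
  -4.4 ::---------***=-----============----+#####*=--------------::-*
  -5.6 ::---------=*==-----============----+****+=--------------:::-*
  -6.8 ::--------:-+++-----============----+**+=-:--------------:::-*
  -8.0 ::--------::+#+-----============----=*+=:::--------------:::-*
  -9.2 :::-------::=*+----=============----=+=--::::------------:::-*
 -10.4 :::---------=+=----=============-----====-::::-------------:-*
 -11.6 ::::-------===-----=============-----====-::--------------::-*
 -12.8 ----==========-----=============-----=====--==============-:-*
 -14.0 =============------=============-----======================--+
```

>>> {"api": "jog_arm", "payload": {"steps": [{"delta_rot": [0, 0, 2], "linear": [0, 0, 0], "grip": 0.02}, {"delta_rot": [0, 0, 2], "linear": [0, 0, 0], "grip": 0.02}, {"delta_rot": [0, 0, 2], "linear": [0, 0, 0], "grip": 0.02}, {"delta_rot": [0, 0, 2], "linear": [0, 0, 0], "grip": 0.02}]}}

```text
t: 19.2
tool_pos: [0.5375, 0.2095, 0.1635]
tool_rot: [2.966, -0.474, 0.804]
contact_force: [1.1, -0.3, -2.6]
opening: 0.029
grip_force: 117.5
```

```bash
python3 ring.py
```

```text
[  0.10343284  -3.2734819  -24.04522078] F clamp [-0.29092607 -0.01146914 -2.83664264] M [-0.08781267  0.33926167  0.25271201] 0.02900174835655945 185.45952008339887
  10.0 %%%%%%%%%%%%%%%%%%%%%%%%%%%%%%%%##%%%%%%%#####%%%%%######%%%%#
   8.8 ********++********************+++*****++===++++==============*
   7.6 :..:::::.::::--=====++=---====++===--==-..::::....::::::::.::=
   6.4 ::::::::::::=++*++++*+=---====++*****++=..:---:::::::---:::::+
   5.2 ::::-------+***####*===========--=****#*-:--------------:::::+
   4.0 ::::-----=+######*+============---+**##*+----------------::::=
   2.8 :::-----=*######*+--===========---+#####*=----------------::-=
   1.6 :::-----=*#####*=----===========--=*#####+----------------:::=
   0.4 :::------+#####*-----===========---=*####*=--------------::::=
  -0.8 :::------=*####*=----===========---=+#####+--------------::::=
  -2.0 ::--------+####*=----===========----+*####*=-------------::::=
  -3.2 ::--------=*###*=----============---=*#####+--------------:::=
  -4.4 ::---------+###*=----============---=+#*##*=--------------:::=
  -5.6 -:--------:=*##+-----============----+***+=---------------:::=
  -6.8 -:--------:-+#*+-----============----=++=::--------------::::=
  -8.0 ::----------+**=-----=============---==-::::-------------::::=
  -9.2 ::----------=++=-----=============------:::::-------------:::=
 -10.4 ::::-------==++=-----=============----==-::::--------------::=
 -11.6 :::--------=====-----=============-----=-::::--------------::=
 -12.8 ---===========-------=============-----===================-::=
 -14.0 ======+=======-------==============----====================--=
```

The ring hasn't moved although the torque has risen to 0.25 N m, double the turning friction, so the screw is at its stop. Pulling straight out and returning the key.

>>> {"api": "jog_arm", "payload": {"steps": [{"delta_rot": [0, 0, 0], "linear": [0, 0, -0.003], "grip": 0.02}, {"delta_rot": [0, 0, 0], "linear": [0, 0, -0.005], "grip": 0.02}, {"delta_rot": [0, 0, 0], "linear": [0, 0, -0.007], "grip": 0.02}, {"delta_rot": [0, 0, 0], "linear": [0, 0, -0.01], "grip": 0.02}, {"delta_rot": [0, 0, 0], "linear": [0, 0, -0.02], "grip": 0.02}, {"delta_rot": [0, 0, 0], "linear": [0, 0, -0.02], "grip": 0.02}, {"delta_rot": [0, 0, 0], "linear": [0, 0, 0], "grip": 0.02}, {"delta_rot": [0, 0, 0], "linear": [0, 0, 0], "grip": 0.02}]}}

```text
t: 20.05
tool_pos: [0.5058, 0.217, 0.2207]
tool_rot: [2.967, -0.474, 0.807]
contact_force: [-0.3, -1.3, -2.0]
opening: 0.0285
grip_force: 117.8
```

```bash
python3 ring.py; python3 -c "
from h import *
jog(down(-95.5),np.array([.5051,-.3063,.25]),20)"
```

```text
[ 0.65929847 -2.77273699 41.789619  ] F clamp [-0.99135682 -1.38342406 -1.68950679] M [-0.0771187   0.38530065  0.00762925] 0.02846452136294998 185.08962659594795
  10.0 ########*##########################*****#********************#
   8.8 =-----=---===========++++==============--::::::--:---:::..:-=*
   7.6 :.........::::-----====-----==+++=====--..::::.....:::::...:-+
   6.4 -::::::::::--++++++++=:..:::-=+++**#**+=:::::::::::::-::::::-+
   5.2 -::::------=+******+=:.......:::-=+*##**-::---:---::---:::::-+
   4.0 -:::-----=+*##****+=:............-+*****+-:-------------::::-+
   2.8 -::-----=+######*=-::::::::......:=**##**=:---------------::-+
   1.6 -:::----=*##%%#*=:::::::::::::::.:-+*###*+---------------:::-*
   0.4 -::-----=+#####*=:::::------::::::-=*####*=--------------:::-+
  -0.8 -::------=*####*+-::::--------:::::=+####*+=------------::::-+
  -2.0 :::-------+*###**=-::---------------+#####*=-------------:::-+
  -3.2 :::-------=*####*+-----------------=*#####*+--------------::-+
  -4.4 :::--------+*###*+=-======-------=+**#####*=--------------::-+
  -5.6 -::------:-=*###**+=
[... 437 characters left out ...]
=====================---+
 -14.0 ====================--=============---=====================--+
N 20 rot/row [ 0.02 -1.5  -0.62] tot [  0.4 -30.1 -12.4] [0.1626 0.497  0.0307]
[[0.0081, 0.0248, 0.0015], [0.0079, 0.0249, 0.0013], [0.0077, 0.025, 0.0011], [0.0074, 0.0251, 0.0009], [0.0072, 0.0252, 0.0007], [0.0069, 0.0253, 0.0005], [0.0066, 0.0253, 0.0003], [0.0064, 0.0254, 0.0001], [0.0061, 0.0255, -0.0], [0.0058, 0.0255, -0.0002], [0.0055, 0.0256, -0.0004], [0.0053, 0.0257, -0.0005], [0.005, 0.0257, -0.0007], [0.0047, 0.0258, -0.0008], [0.0044, 0.0258, -0.0009], [0.0041, 0.0259, -0.001], [0.0037, 0.0259, -0.0012], [0.0034, 0.0259, -0.0013], [0.0031, 0.026, -0.0014], [0.0028, 0.026, -0.0014]]
```

>>> {"api": "jog_arm", "payload": {"steps": [{"delta_rot": [0, -1.5, -0.6], "linear": [0.008, 0.025, 0], "grip": 0.02}, {"delta_rot": [0, -1.5, -0.6], "linear": [0.008, 0.025, 0], "grip": 0.02}, {"delta_rot": [0, -1.5, -0.6], "linear": [0.008, 0.025, 0], "grip": 0.02}, {"delta_rot": [0, -1.5, -0.6], "linear": [0.007, 0.025, 0], "grip": 0.02}, {"delta_rot": [0, -1.5, -0.6], "linear": [0.007, 0.025, 0], "grip": 0.02}, {"delta_rot": [0, -1.5, -0.6], "linear": [0.007, 0.025, -0.001], "grip": 0.02}, {"delta_rot": [0, -1.5, -0.6], "linear": [0.007, 0.025, -0.001], "grip": 0.02}, {"delta_rot": [0, -1.5, -0.6], "linear": [0.006, 0.025, -0.001], "grip": 0.02}, {"delta_rot": [0, -1.5, -0.6], "linear": [0.006, 0.025, -0.001], "grip": 0.02}, {"delta_rot": [0, -1.5, -0.6], "linear": [0.006, 0.025, -0.001], "grip": 0.02}]}}

```text
t: 21.1
tool_pos: [0.5003, -0.0433, 0.2442]
tool_rot: [3.08, -0.323, 0.404]
contact_force: [-0.2, -0.3, -1.2]
opening: 0.0292
grip_force: 117.5
```

>>> {"api": "jog_arm", "payload": {"steps": [{"delta_rot": [0, -1.5, -0.6], "linear": [0.006, 0.026, -0.001], "grip": 0.02}, {"delta_rot": [0, -1.5, -0.6], "linear": [0.005, 0.026, -0.001], "grip": 0.02}, {"delta_rot": [0, -1.5, -0.6], "linear": [0.005, 0.026, -0.002], "grip": 0.02}, {"delta_rot": [0, -1.5, -0.6], "linear": [0.005, 0.026, -0.002], "grip": 0.02}, {"delta_rot": [0, -1.5, -0.6], "linear": [0.004, 0.026, -0.002], "grip": 0.02}, {"delta_rot": [0, -1.5, -0.6], "linear": [0.004, 0.026, -0.002], "grip": 0.02}, {"delta_rot": [0, -1.5, -0.6], "linear": [0.004, 0.026, -0.002], "grip": 0.02}, {"delta_rot": [0, -1.5, -0.6], "linear": [0.003, 0.026, -0.002], "grip": 0.02}, {"delta_rot": [0, -1.5, -0.6], "linear": [0.003, 0.026, -0.002], "grip": 0.02}, {"delta_rot": [0, -1.5, -0.6], "linear": [0.003, 0.026, -0.001], "grip": 0.02}]}}

```text
t: 22.1
tool_pos: [0.497, -0.3064, 0.2676]
tool_rot: [3.133, -0.164, -0.003]
contact_force: [-0.1, 0.3, -1.1]
opening: 0.0287
grip_force: 117.5
```

>>> {"api": "jog_arm", "payload": {"steps": [{"delta_rot": [0, 0, 0], "linear": [0, 0, 0], "grip": 0.02}, {"delta_rot": [0, 0, 0], "linear": [0, 0, 0], "grip": 0.02}, {"delta_rot": [0, 0, 0], "linear": [0, 0, 0], "grip": 0.02}]}}

```text
t: 22.4
tool_pos: [0.4972, -0.3042, 0.2681]
tool_rot: [3.133, -0.163, -0.0]
contact_force: [-0.2, 0.1, -0.8]
opening: 0.0289
grip_force: 117.5
```

```bash
python3 -c "
from h import *
jog(down(-95.5),np.array([.5051,-.3063,.25]),1);o=ctrl.get_obs();print(o['tool_pos'],o['q'],o['opening'])
C=cam('wrist');im,d=ctrl.get_image('wrist');np.savez('w6',im=im,d=d);save('w6',cv2.resize(im,(800,600)))
for l in((.5051,-.3063,.095),(.5051,-.3063,.15)):
    p=C[0]@C[1].T@(np.array(l)-C[2]);print(p[:2]/p[2]*1.5625)"
```

```text
N 1 rot/row [ 0.24  0.01 -0.47] tot [ 0.2  0.  -0.5] [0.0081 0.0012 0.0181]
[[0.0081, 0.0012, 0.0181]]
[ 0.49715639 -0.30423132  0.26811469] [-0.67504509 -0.06755343  1.6714229  -0.00364357  1.53548932  1.00010121] 0.02890354316497236
[400.4039902  251.15182373]
[400.86078844 274.37926841]
```

View pics/w6.png

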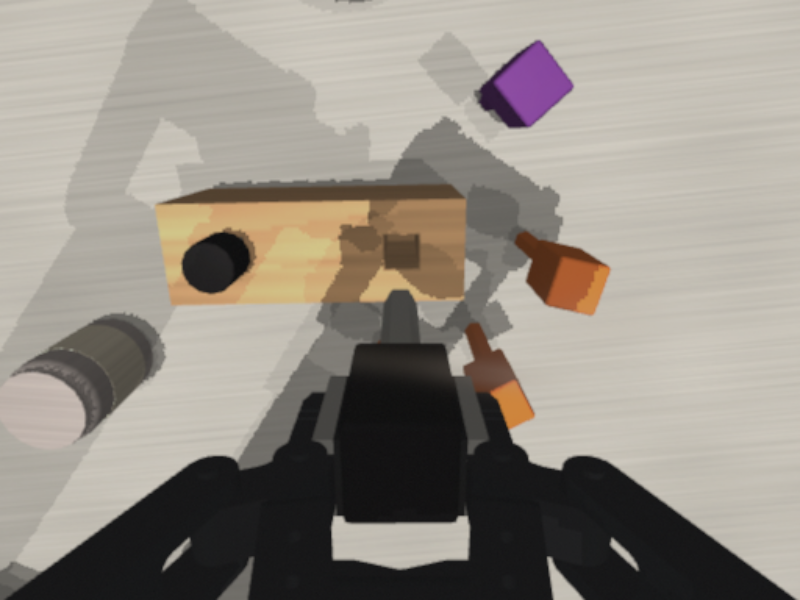

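The wrist view shows the empty hole at (402,250), predicted at (400,251), with the key hanging straight in the pads and the small key untouched at (215,262). Centring and lowering.

>>> {"api": "jog_arm", "payload": {"steps": [{"delta_rot": [0.2, 0, -0.5], "linear": [0.008, 0.001, 0], "grip": 0.02}, {"delta_rot": [0, 0, 0], "linear": [0, 0, 0.03], "grip": 0.02}, {"delta_rot": [0, 0, 0], "linear": [0, 0, 0.03], "grip": 0.02}, {"delta_rot": [0, 0, 0], "linear": [0, 0, 0], "grip": 0.02}, {"delta_rot": [0, 0, 0], "linear": [0, 0, 0], "grip": 0.02}]}}

```text
t: 22.95
tool_pos: [0.5054, -0.3063, 0.2091]
tool_rot: [3.137, -0.149, 0.0]
contact_force: [0.1, -0.9, -0.1]
opening: 0.0288
grip_force: 117.6
```

```bash
python3 -c "
from h import *
jog(down(-95.5),np.array([.5051,-.3063,.1085]),1)"
```

```text
N 1 rot/row [ 0.07 -0.02  0.06] tot [ 0.1 -0.   0.1] [-4.000e-04 -1.000e-04  1.006e-01]
[[-0.0004, -0.0001, 0.1006]]
```

>>> {"api": "jog_arm", "payload": {"steps": [{"delta_rot": [0, 0, 0], "linear": [0, 0, 0.015], "grip": 0.02}, {"delta_rot": [0, 0, 0], "linear": [0, 0, 0.015], "grip": 0.02}, {"delta_rot": [0, 0, 0], "linear": [0, 0, 0.02], "grip": 0.02}, {"delta_rot": [0, 0, 0], "linear": [0, 0, 0.02], "grip": 0.02}, {"delta_rot": [0, 0, 0], "linear": [0, 0, 0.018], "grip": 0.02}, {"delta_rot": [0, 0, 0], "linear": [0, 0, 0.007], "grip": 0.02}, {"delta_rot": [0, 0, 0], "linear": [0, 0, 0.004], "grip": 0.02}, {"delta_rot": [0, 0, 0], "linear": [0, 0, 0], "grip": 0.02}, {"delta_rot": [0, 0, 0], "linear": [0, 0, 0], "grip": 0.02}]}}

```text
t: 23.85
tool_pos: [0.506, -0.3075, 0.1113]
tool_rot: [3.135, -0.15, 0.004]
contact_force: [-0.3, 0.6, -1.7]
opening: 0.029
grip_force: 117.6
```

>>> {"api": "jog_arm", "payload": {"steps": [{"delta_rot": [0, 0, 0], "linear": [0.0005, -0.001, 0.0015], "grip": 0.02}, {"delta_rot": [0, 0, 0], "linear": [0, 0, 0.001], "grip": 0.02}, {"delta_rot": [0, 0, 0], "linear": [0, 0, 0], "grip": 0.02}, {"delta_rot": [0, 0, 0], "linear": [0, 0, 0], "grip": 0.02}], "newtons": 30}}

```text
t: 24.25
tool_pos: [0.5066, -0.3063, 0.1088]
tool_rot: [3.135, -0.15, 0.004]
contact_force: [-0.0, 0.4, 4.7]
opening: 0.0286
grip_force: 118.3
```

>>> {"api": "jog_arm", "payload": {"steps": [{"delta_rot": [0, 0, 0], "linear": [0, 0, 0], "grip": 0.033}, {"delta_rot": [0, 0, 0], "linear": [0, 0, 0], "grip": 0.037}, {"delta_rot": [0, 0, 0], "linear": [0, 0, 0], "grip": 0.045}, {"delta_rot": [0, 0, 0], "linear": [0, 0, 0], "grip": 0.06}, {"delta_rot": [0, 0, 0], "linear": [0, 0, 0], "grip": 0.08}, {"delta_rot": [0, 0, 0], "linear": [0, 0, 0], "grip": 0.085}, {"delta_rot": [0, 0, 0], "linear": [0, 0, 0], "grip": 0.085}, {"delta_rot": [0, 0, 0], "linear": [0, 0, 0], "grip": 0.085}]}}

```text
t: 25.05
tool_pos: [0.506, -0.3061, 0.1077]
tool_rot: [3.136, -0.15, 0.001]
contact_force: [0.5, 1.1, 0.4]
opening: 0.0849
grip_force: 0.0
```

Released at the same height it was gripped at. Retreating straight up and checking.

>>> {"api": "jog_arm", "payload": {"steps": [{"delta_rot": [0, 0, 0], "linear": [0, 0, -0.02], "grip": 0.085}, {"delta_rot": [0, 0, 0], "linear": [0, 0, -0.04], "grip": 0.085}, {"delta_rot": [0, 0, 0], "linear": [0, 0, -0.04], "grip": 0.085}, {"delta_rot": [0, 0, 0], "linear": [0, 0, -0.04], "grip": 0.085}, {"delta_rot": [0, 0, 0], "linear": [0, 0, -0.03], "grip": 0.085}, {"delta_rot": [0, 0, 0], "linear": [-0.04, 0, 0], "grip": 0.085}, {"delta_rot": [0, 0, 0], "linear": [-0.04, 0, 0], "grip": 0.085}, {"delta_rot": [0, 0, 0], "linear": [-0.04, 0, 0], "grip": 0.085}, {"delta_rot": [0, 0, 0], "linear": [0, 0, 0], "grip": 0.085}, {"delta_rot": [0, 0, 0], "linear": [0, 0, 0], "grip": 0.085}]}}

```text
t: 26.05
tool_pos: [0.386, -0.2943, 0.2779]
tool_rot: [3.135, -0.152, 0.003]
contact_force: [0.4, -0.5, -0.1]
opening: 0.0849
grip_force: 0.0
```

Run:
```python
from h import *
for n in("top","scene"):
  C=cam(n);im,d=ctrl.get_image(n)
  if n=="top":
    z=np.load("top.npz");g=lambda a:cv2.cvtColor(a,cv2.COLOR_RGB2GRAY).astype(int)
    a,b=g(z["im"]),g(im)
  for nm,i,dd in(("before",np.load(n+".npz")["im"],np.load(n+".npz")["d"]),("after",im,d)):
    P=cloud(C,dd);hsv=cv2.cvtColor(i,cv2.COLOR_RGB2HSV)
    for k,x,y,z0,z1 in(("key",.505,-.305,.13,.155),("small",.513,-.195,.115,.14)):
        m=(hsv[...,2]<45)&(P[...,2]>z0)&(P[...,2]<z1)&(abs(P[...,0]-x)<.05)&(abs(P[...,1]-y)<.05)
        if m.sum()>10:
            r=cv2.minAreaRect(P[m][:,:2].astype(np.float32)*1000);print(n,nm,k,m.sum(),np.round(r[0],1),np.round(r[1],1),r[2],P[m][:,2].mean().round(4))
o=ctrl.get_obs();print(o["t"],o["tool_pos"],o["contact_force"])
```

```text
top before key 239 [ 504.  -304.7] [27.8 26.5] 84.02500915527344 0.1431
top before small 165 [ 513.2 -194.8] [25.5 26.3] 1.7928130626678467 0.1279
top after key 237 [ 505.4 -304.5] [27.9 26.9] 83.82575225830078 0.1433
top after small 165 [ 513.7 -196. ] [25.5 26.3] 65.13992309570312 0.1276
scene before key 176 [ 508.7 -306.4] [27.9 29.5] 85.94890594482422 0.1419
scene before small 125 [ 518.2 -198.5] [28.  25.9] 0.7206926941871643 0.1263
scene after key 180 [ 509.6 -306.3] [28.3 30.4] 84.26128387451172 0.1422
scene after small 122 [ 518.4 -197.8] [26.8 27.9] 65.72181701660156 0.1267
26.15 [ 0.3869634  -0.29441616  0.27783432] [0.30744407 0.01601545 0.16817203]
```

The key stands where it was, within about 1 mm and level. The screw is at its stop.

```bash
python3 -c "
from station import ctrl
print(ctrl.finish_job())"
```

```text
the job is handed in; nothing more can be done
None
```

I handed the job in at about 26 s: the screw is tight against its stop (read from its ring angle and the rise in torque), the big key is back upright in its hole within about 1 mm, and the small key did not move; I did not re-measure the tin, cups and jug afterwards.

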